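# Load the glass-bead curing station

### The arm

A 6-joint arm with a two-finger parallel gripper is mounted at the origin on the work surface. World frame = base frame: x ahead of the robot, y to its left, z up, the work surface at z = 0. Lengths are in m, angles in degrees, forces in N, time in s.
With the tool pointing down it reaches from about 0.35 to 0.975 m from the base axis. Payload 4.9 kg.
Tool frame: the origin (TCP) lies at the very end of the fingers, on their centre line; the grasp point (between the pads) lies 19 mm behind it (bot.tcp_to_grasp is the distance from the TCP to the grasp point, in m); z points along the fingers, y is the direction in which the jaws open and shut (so a half turn about z gives the same grasp; the last joint's range is limited). The gripper opens to 85 mm and grips with 20 to 120 N. Pads are 22 mm wide; open, the fingers measure 114 mm over their backs; the gripper's body (76 mm by 85 mm) begins 54 mm behind the grasp point. The pads swing forward as they close: fully open they stand 13 mm farther back than shut.
Start: joints at [-77.865, 3.019, 92.412, -0, 84.569, -6.818], TCP at [0.203, -0.591, 0.231] pointing down, gripper open.
Joint ranges: [-172.51, 172.51], [-57.92, 126.97], [3.15, 148.05], [-58.71, 238.71], [5.1, 150.11], [-179.66, 179.66]. Speed limits (degrees/s): [147.25, 147.25, 180, 180, 180, 180].

### API

Orientations are given as [roll, pitch, yaw] about the fixed x, y, z axes, in that order (R = Rz(yaw) Ry(pitch) Rx(roll)).
In Python, from plant import bot gives the robot as it stands. The module is installed in compiled form; this text tells all that it offers.
- The arm moves only by the tool play_rows, never from a script. Its argument "deltas" is a list that holds one entry, the list of rows, each a list of 7 numbers: the shift along the tool's x, y, z in mm, then the turn, a rotation vector about the tool's x, y, z in rad, then the finger opening in mm, from 0 to 85.4. A call has 1 to 8 rows; each row is the pose to reach, as a shift and turn from the pose commanded when the call began, along the tool's axes at that moment; what a row does not reach only later rows make up. A row lasts 1/12 s, in which the tool goes at most 41.7 mm and 7.16 degrees, less where a joint would pass 70% of its speed; a pose out of reach is approached as far as the arm can. A call with a gripper value outside its range is refused whole. The fingers move at their own pace and stop on an object; the grip force is fixed at half the most. Time passes only in rows, so rows that repeat a pose let the fingers close. It gives the time, the measured TCP pose, the force and the opening at its end, in the units of the state.
- bot.sense(): the state, without advancing time (a new reading comes with each control period).
- bot.grab_frame(name): name is "scene" or "top"; returns (picture, depth): 384x512x3 uint8, blue, green, red; 384x512 float32, m along the optical axis (not along the pixel's ray), 0 where there is no reading.
- bot.camera_params(name): a dict with "fx", "fy", "cx", "cy" (pixels), "rvec" (rotation vector, rad) and "tvec" (3), from world to camera coordinates, as OpenCV has them. Camera axes: x right, y down, z forward; pixel columns grow to the right and rows downward; lengths in m; the calibration is good to about 2 mm. A picture is of the moment at which its call begins. camera_params takes no time and is no camera call.
- bot.close_job(): hands the job in, once; it reports no verdict.
Trained networks look in the newest picture that a camera, given by its name, has taken for a name from the list of things; names that differ only in an ending like _2 or _b are one class to them, and where a whole thing is asked for, a point or a joint stands for the part that bears it (a point fixed in the world has none). Each returns a list of dicts, best first, with "conf" (0 to 1); they miss things now and then, are a little off and sometimes report something else, mostly with a low value. They report only what shows in the picture. A call takes as long as a camera call. They do not tell look-alikes from the thing itself.
- bot.look_for(camera, target): "point" ([row, column] in pixels, amid what is visible of it).
- bot.silhouettes(camera, target): "pixels" (384x512 bool, what is visible of it) and "point" ([row, column] in pixels, amid what is visible of it).
The state is a dict: "time": time; "q": joint angles; "qd": joint speeds; "joint_efforts": joint torques, N m; "tool_pos": TCP position; "eef_rot": TCP orientation; "contact_force": force on the tool from outside, world axes, zero at the start; "wrist_torque": the same for the moment, N m; "finger_gap": finger opening in m.
Only numpy, scipy, OpenCV 4.12 (cv2) and the standard library are available. Lean on these libraries where they do the work, as an engineer would, in place of code of your own. Each camera call takes 0.05 s, during which the arm holds its last target.

### The job

Take the orange cover off the bead-curing station and hang it by its handle on the hook stand, then drop the glass beads that are on the table into the pockets one by one, amber beads in the row beside the orange stripe and green beads in the row beside the green stripe, each fully down in its own pocket. When all are in, throw the blue-balled power lever fully over to the green-stripe side, then press the red start button down and let it go, leaving the lever on, the cover hanging still, the beads in their pockets, and the spool, jar and pliers where they were.

Things in the scene. Friction and masses are not known exactly. Their poses are not given: they have to be found in the camera images.
- station: Fixed curing station: white pocket block 150 (x) x 200 (y) x 30 mm high, plus a grey control end 66 mm long (same height) beyond its +y end. Origin: centre of the white block, on the table; z up. Six round flat-floored pockets, 38 mm wide, 10 mm deep: amber row at x = -32 mm (orange stripe on that edge), green row at x = +32 mm (green stripe), at y = -56, 0, +56 mm.
- pocket_amber1 (a point): Centre of the mouth (deck level, 30 mm above the table) of pocket 1 of the amber row; axes as the station's.
- pocket_amber2 (a point): Centre of the mouth (deck level, 30 mm above the table) of pocket 2 of the amber row; axes as the station's.
- pocket_amber3 (a point): Centre of the mouth (deck level, 30 mm above the table) of pocket 3 of the amber row; axes as the station's.
- pocket_green1 (a point): Centre of the mouth (deck level, 30 mm above the table) of pocket 1 of the green row; axes as the station's.
- pocket_green2 (a point): Centre of the mouth (deck level, 30 mm above the table) of pocket 2 of the green row; axes as the station's.
- pocket_green3 (a point): Centre of the mouth (deck level, 30 mm above the table) of pocket 3 of the green row; axes as the station's.
- start (a joint): The round red start button on the station's control end: 0 m is released, 0.006 m fully pressed; it starts at 1.5 N, takes 5 N to go fully down, and springs back. Pressing counts from 0.004 m.
- start_top (a point): Centre of the top of the start button (28 mm across, in a 44 mm black collar 12 mm high), 48 mm above the table at station x = -45, y = +133 mm; presses straight down.
- power (a joint): The power lever on the station's control end, hinged along the station's y: 0 to 0.15 rad at the start is off (it leans to the station's -x, the orange-stripe side); 1.0 rad is on, its stop (leaning to +x, the green-stripe side). It swings 0.5 rad either side of upright and stays where it is left; about 1.5 N at the ball moves it. On counts from 0.85 rad.
- power_tip (a point): Centre of the blue ball (26 mm across) on the power lever, 40 mm from its hinge; the hinge is 52 mm above the table at station x = +33, y = +133 mm, on a 70 x 50 x 25 mm block; the ball's centre is 87 mm above the table at either end of the swing. Axes move with the lever.
- cover: Loose 140-235 g cover, at first flat on the deck over the pockets: orange plate 110 (x) x 160 (y) x 4 mm with an upright stirrup handle. Origin: centre of plate's underside. Handle: 8 mm uprights at y = -38 and +38 mm and a flat crossbar along y, 84 mm long, 10 mm thick (x), 20 mm tall (z = 64 to 84 mm); the opening below the crossbar is 68 mm wide, 60 mm high.
- cover_bar (a point): Middle of the underside of the cover's crossbar, 64 mm above the plate's underside; axes as the cover's.
- hook: Fixed steel hook stand. Origin: foot of its post on the table (post 14 mm across, 175 mm high; foot plate 70 x 110 x 12 mm). From the post's top a round arm 10 mm thick points along the stand's own -x, its top 175 mm above the table; it runs level to x = -115 mm, then turns up to x = -125 mm, where its rounded end is 189 mm high.
- hook_seat (a point): On top of the hook arm, 80 mm out from the post axis (stand x = -80 mm, z = 175 mm): a good place for the crossbar's underside. Axes as the stand's.
- amber1: Loose faceted amber glass bead, 45 g: an octagonal barrel 30 mm over the flats, 32 mm over the corners and 30 mm high with bevelled ends (straight band +-6.5 mm about the middle). Origin at its centre; any side may be up. None if absent from the start.
- amber2: Loose faceted amber glass bead, 45 g: an octagonal barrel 30 mm over the flats, 32 mm over the corners and 30 mm high with bevelled ends (straight band +-6.5 mm about the middle). Origin at its centre; any side may be up. None if absent from the start.
- amber3: Loose faceted amber glass bead, 45 g: an octagonal barrel 30 mm over the flats, 32 mm over the corners and 30 mm high with bevelled ends (straight band +-6.5 mm about the middle). Origin at its centre; any side may be up. None if absent from the start.
- green1: Loose faceted green glass bead, 45 g: an octagonal barrel 30 mm over the flats, 32 mm over the corners and 30 mm high with bevelled ends (straight band +-6.5 mm about the middle). Origin at its centre; any side may be up. None if absent from the start.
- green2: Loose faceted green glass bead, 45 g: an octagonal barrel 30 mm over the flats, 32 mm over the corners and 30 mm high with bevelled ends (straight band +-6.5 mm about the middle). Origin at its centre; any side may be up. None if absent from the start.
- green3: Loose faceted green glass bead, 45 g: an octagonal barrel 30 mm over the flats, 32 mm over the corners and 30 mm high with bevelled ends (straight band +-6.5 mm about the middle). Origin at its centre; any side may be up. None if absent from the start.
- spool: Bystander: spool of copper wire, 64 mm across, 40 mm high, origin at the centre of its underside.
- jar: Bystander: glass jar with white cap, 64 mm across, 85 mm high, origin at the centre of its underside.
- pliers: Bystander: red-handled pliers, about 140 mm long and 12 mm thick, origin at the pivot, jaws along its x.
Mind the look-alikes: they are no part of the job. Leave any pink or yellow look-alike of the green1 alone.

How it is judged (in metres and radians):
On the way, in this order (a step that is already met when the one before it is completed fails the run):
1. the cover hangs by its crossbar on the hook arm, released (x of cover_bar in the frame of hook between -0.122 and -0.02 m and y of cover_bar in the frame of hook between -0.036 and 0.036 m and z of cover_bar in the frame of hook between 0.163 and 0.192 m and contact force between cover and hook above 0.5 N and contact force between cover and the fingers below 0.1 N and linear speed of cover below 0.05 m/s), for 0.2 s.
2. every bead present sits in a pocket of its colour's row, released (((horizontal distance between amber1 and pocket_amber1 below 0.008 m and z of amber1 in the frame of pocket_amber1 below 0.0105 m) or (horizontal distance between amber1 and pocket_amber2 below 0.008 m and z of amber1 in the frame of pocket_amber2 below 0.0105 m) or (horizontal distance between amber1 and pocket_amber3 below 0.008 m and z of amber1 in the frame of pocket_amber3 below 0.0105 m)) and ((horizontal distance between amber2 and pocket_amber1 below 0.008 m and z of amber2 in the frame of pocket_amber1 below 0.0105 m) or (horizontal distance between amber2 and pocket_amber2 below 0.008 m and z of amber2 in the frame of pocket_amber2 below 0.0105 m) or (horizontal distance between amber2 and pocket_amber3 below 0.008 m and z of amber2 in the frame of pocket_amber3 below 0.0105 m)) and ((horizontal distance between amber3 and pocket_amber1 below 0.008 m and z of amber3 in the frame of pocket_amber1 below 0.0105 m) or (horizontal distance between amber3 and pocket_amber2 below 0.008 m and z of amber3 in the frame of pocket_amber2 below 0.0105 m) or (horizontal distance between amber3 and pocket_amber3 below 0.008 m and z of amber3 in the frame of pocket_amber3 below 0.0105 m)) and ((horizontal distance between green1 and pocket_green1 below 0.008 m and z of green1 in the frame of pocket_green1 below 0.0105 m) or (horizontal distance between green1 and pocket_green2 below 0.008 m and z of green1 in the frame of pocket_green2 below 0.0105 m) or (horizontal distance between green1 and pocket_green3 below 0.008 m and z of green1 in the frame of pocket_green3 below 0.0105 m)) and ((horizontal distance between green2 and pocket_green1 below 0.008 m and z of green2 in the frame of pocket_green1 below 0.0105 m) or (horizontal distance between green2 and pocket_green2 below 0.008 m and z of green2 in the frame of pocket_green2 below 0.0105 m) or (horizontal distance between green2 and pocket_green3 below 0.008 m and z of green2 in the frame of pocket_green3 below 0.0105 m)) and ((horizontal distance between green3 and pocket_green1 below 0.008 m and z of green3 in the frame of pocket_green1 below 0.0105 m) or (horizontal distance between green3 and pocket_green2 below 0.008 m and z of green3 in the frame of pocket_green2 below 0.0105 m) or (horizontal distance between green3 and pocket_green3 below 0.008 m and z of green3 in the frame of pocket_green3 below 0.0105 m)) and contact force between each of amber1, amber2, amber3, green1, green2, green3 and the fingers below 0.1 N and linear speed of each of amber1, amber2, amber3, green1, green2, green3 below 0.03 m/s), for 0.2 s.
3. the power lever is thrown over to on (value of joint power above 0.85 rad), for 0.1 s.
4. the start button is pressed down (value of joint start above 0.004 m), for 0.05 s.
At the end, for the whole second after the job is handed in: Cover hanging by its crossbar on the hook arm (bar 163 to 192 mm high), still; every bead present in a pocket of its colour's row, centre within 8 mm of the axis and at most 10.5 mm above the deck (5 when fully down), at rest; lever on (over 0.85 rad); button up; all released (all of step 1 and all of step 2 and value of joint power above 0.85 rad and value of joint start below 0.002 m); the robot touches nothing.
It fails at once if the copper wire spool is moved more than 30 mm (distance of spool from where it was at the start of the episode above 0.03 m).
It fails at once if the glass jar is moved more than 30 mm (distance of jar from where it was at the start of the episode above 0.03 m).
It fails at once if the pliers is moved more than 30 mm (distance of pliers from where it was at the start of the episode above 0.03 m).
Of amber1, amber2, amber3, green1, green2, green3 only 4 to 6 are there at a start; the rules pass over those that are not, and their reading is None.
At some moment in a run one of amber1, amber2, amber3, green1, green2, green3 may be knocked a few centimetres aside while the robot is not near it.
Once in a run the grip may slacken for a moment while it holds something.
It also fails if it takes over 210 s, if anything falls off the work surface, if the arm or the gripper's body presses on something with over 40 N, if the wrist force passes 120 N, or if a joint passes its speed limit or range.

## Working session

There is one attempt and no reset: what is moved stays moved. The work goes in short steps, Python scripts to look and compute and a tool call to move; the robot and the scene stay as the last step left them, time stands still between calls to the robot, and variables do not carry over. Pictures are saved under pics/ and viewed, and the job is handed in when it is done.

Besides the shell and the picture viewer there is one more tool, called after "Call:" as name([rows], argument=value, ...), one row to a line, values as JSON. play_rows: Moves the arm, as the interface text tells. Its arguments: {"type":"object","properties":{"deltas":{"type":"array"}},"required":["deltas"]}

```bash
mkdir -p pics; cat > h.py <<'E'
import numpy as np, cv2
from plant import bot
from scipy.spatial.transform import Rotation as R
def cam(n):
    p=bot.camera_params(n); K=np.array([[p['fx'],0,p['cx']],[0,p['fy'],p['cy']],[0,0,1.]])
    Rm=cv2.Rodrigues(np.array(p['rvec'],float))[0]; return K,Rm,np.array(p['tvec'],float).ravel()
def cloud(n,depth):
    K,Rm,t=cam(n); v,u=np.mgrid[0:384,0:512]
    P=np.stack([(u-K[0,2])/K[0,0]*depth,(v-K[1,2])/K[1,1]*depth,depth],-1)
    return (P-t)@Rm
def proj(n,X):
    K,Rm,t=cam(n); c=np.atleast_2d(X)@Rm.T+t; c=c@K.T; return c[:,:2]/c[:,2:]
def ray(n,u,v,z):
    K,Rm,t=cam(n); d=Rm.T@np.array([(u-K[0,2])/K[0,0],(v-K[1,2])/K[1,1],1]); o=-Rm.T@t
    return o+d*(z-o[2])/d[2]
def tool():
    s=bot.sense(); return np.array(s['tool_pos']),R.from_euler('xyz',s['eef_rot'],degrees=True)
def delta(pos,yaw=None,down=True):
    """mm in tool axes and rotvec to reach pos with tool down and jaw (tool y) at yaw deg (mod 180)"""
    p,r=tool(); d=r.inv().apply(np.array(pos)-p)*1000
    # tool down: z=-Z
    best=None
    if yaw is not None:
        for k in (0,180):
            a=np.radians(yaw+k); y=np.array([np.cos(a),np.sin(a),0]); z=np.array([0,0,-1.]); x=np.cross(y,z)
            rv=(r.inv()*R.from_matrix(np.c_[x,y,z])).as_rotvec()
            if best is None or np.linalg.norm(rv)<np.linalg.norm(best): best=rv
    return np.round(d,1), None if best is None else np.round(best,3)
E
python3 - <<'E'
from h import *
s=bot.sense(); print(s)
for n in('scene','top'):
    im,d=bot.grab_frame(n); cv2.imwrite(f'pics/{n}0.png',cv2.resize(im,(800,600),interpolation=cv2.INTER_CUBIC)); np.savez(f'{n}0.npz',im=im,d=d)
    K,Rm,t=cam(n); print(n,K[0,0],-Rm.T@t, Rm[2])
E
```

```text
{'time': 0.0, 'q': array([-7.78648248e+01,  3.05647646e+00,  9.24898337e+01, -1.29308594e-03,
        8.45702718e+01, -6.82005704e+00]), 'qd': array([ 0.01324085, -0.00292311, -0.07086569, -0.07831708, -0.07106793,
       -0.03726045]), 'joint_efforts': array([ 1.03076782e-03, -3.93674040e+01, -3.70179749e+01, -8.42919394e-05,
        6.90784946e-03, -1.39085509e-05]), 'tool_pos': array([ 0.20286355, -0.59051195,  0.23009504]), 'eef_rot': array([-1.79884090e+02, -1.25663547e-02,  1.89553432e+01]), 'contact_force': array([0.01188547, 0.40340456, 0.29046891]), 'wrist_torque': array([-0.00062839,  0.01067496, -0.01129792]), 'finger_gap': 0.08560888032428879}
scene 430.61981913510397 [1.01071425 0.73988046 0.76407364] [-0.43755303 -0.67592164 -0.59302384]
top 377.43217944198415 [0.41066091 0.01328458 1.19751127] [ 0.12028571 -0.00292781 -0.992735  ]
```

View pics/scene0.png

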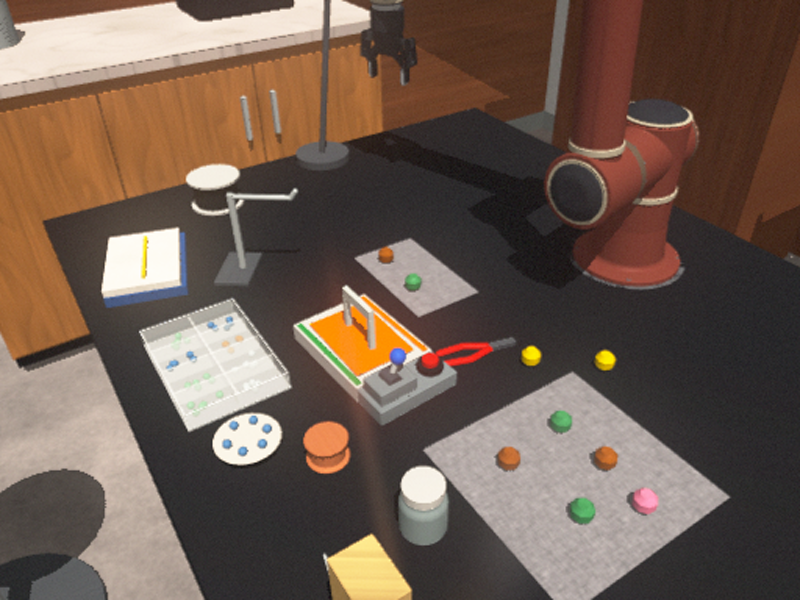

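View pics/top0.png

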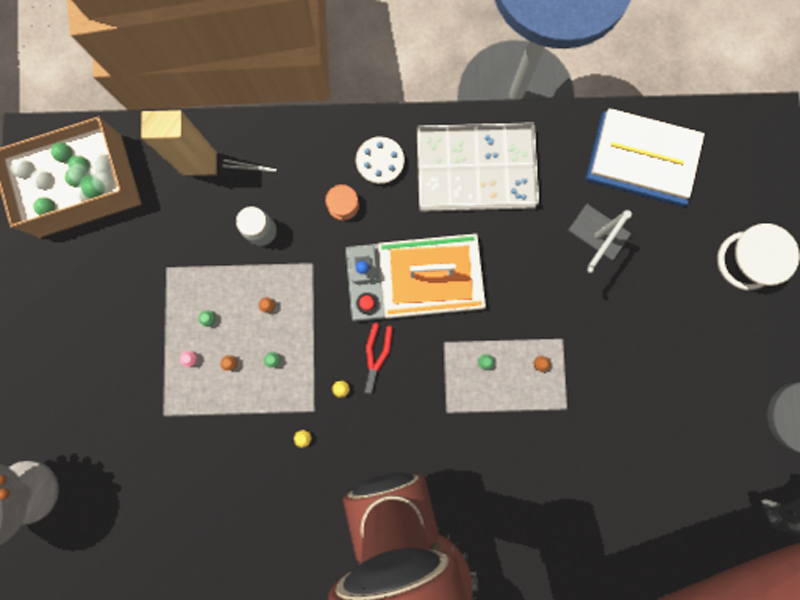

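The top view (800x600 scaled) shows the station at about (417,277), the hook at (605,240) and two yellow look-alikes at (341,389) and (303,438). The pink look-alike is at (190,359). Candidate beads are amber at (267,305), (229,363), (542,364) and green at (207,318), (272,360), (487,362). The box and trays hold decoration only.

```bash
cat > fit.py <<'E'
from h import *
E
python3 - <<'E'
from h import *
for n in('top','scene'):
    im,d=np.load(n+'0.npz')['im'],np.load(n+'0.npz')['d']; C=cloud(n,d)
    for t in ['amber1','green1','cover','hook','station','power_tip','start_top','spool','jar','pliers']:
        for o in bot.silhouettes(n,t):
            m=o['pixels']&(d>0); P=C[m]
            if o['conf']<.3 or len(P)<3: continue
            print(n,t,round(o['conf'],2),np.round(o['point'],1),m.sum(),'med',np.round(np.median(P,0),3),'mn',np.round(P.min(0),3),'mx',np.round(P.max(0),3), im[m].mean(0).astype(int))
im,d=np.load('top0.npz')['im'],np.load('top0.npz')['d'] 
cv2.imwrite('pics/top_st.png',cv2.resize(im[140:215,210:420],(800,286),interpolation=cv2.INTER_CUBIC))
im2=np.load('scene0.npz')['im']
cv2.imwrite('pics/sc_st.png',cv2.resize(im2[110:280,120:310],None,fx=4,fy=3.5,interpolation=cv2.INTER_CUBIC))
cv2.imwrite('pics/top_beads.png',cv2.resize(im[165:290,100:370],None,fx=2.9,fy=2.9,interpolation=cv2.INTER_CUBIC))
E
```

```text
top amber1 0.6 [172.8 230.7] 48 med [0.612 0.085 0.099] mn [0.603 0.076 0.092] mx [0.623 0.097 0.109] [195 114  66]
top amber1 0.58 [194.3 170.1] 55 med [0.553 0.283 0.029] mn [0.544 0.271 0.021] mx [0.566 0.294 0.036] [ 62 109 177]
top amber1 0.46 [232.  348.1] 87 med [ 0.423 -0.26   0.026] mn [ 0.407 -0.283 -0.004] mx [ 0.438 -0.246  0.037] [ 65 109 176]
top amber1 0.4 [233.5 147.5] 89 med [0.441 0.357 0.027] mn [0.428 0.345 0.011] mx [0.456 0.375 0.038] [ 69 110 169]
top amber1 0.4 [180.  246.7] 2170 med [0.588 0.044 0.031] mn [ 0.522 -0.15  -0.003] mx [0.682 0.118 0.109] [165 185 187]
top green1 0.67 [226.9 120.6] 97 med [0.452 0.436 0.026] mn [ 0.437  0.425 -0.003] mx [0.465 0.464 0.037] [156 145 207]
top green1 0.54 [230.1 176.3] 84 med [0.446 0.272 0.027] mn [0.432 0.259 0.012] mx [0.46  0.291 0.034] [112 164 108]
top green1 0.5 [230.9 312.9] 42 med [ 0.429 -0.149  0.029] mn [ 0.42  -0.159  0.022] mx [ 0.438 -0.138  0.034] [118 183 110]
top green1 0.46 [203.8 133.9] 102 med [0.531 0.402 0.025] mn [ 0.515  0.389 -0.003] mx [0.551 0.428 0.033] [110 155 109]
top green1 0.44 [279.
[... 3814 characters left out ...]
 med [0.551 0.086 0.05 ] mn [0.538 0.07  0.043] mx [0.563 0.097 0.054] [ 36  47 232]
scene start_top 0.39 [241.7 249.1] 3042 med [0.624 0.082 0.029] mn [ 0.51  -0.188 -0.004] mx [0.685 0.125 0.102] [132 148 162]
scene spool 0.78 [285.6 211.6] 801 med [0.763 0.14  0.037] mn [ 0.712  0.064 -0.004] mx [0.791 0.164 0.042] [ 78 128 218]
scene spool 0.31 [240.1 248.2] 2981 med [0.625 0.083 0.029] mn [ 0.503 -0.188 -0.004] mx [0.685 0.125 0.102] [132 148 162]
scene jar 0.71 [325.6 266.5] 1369 med [0.719 0.316 0.062] mn [ 0.68   0.274 -0.002] mx [0.742 0.334 0.088] [168 177 176]
scene pliers 0.54 [223.5 299.8] 317 med [0.45  0.077 0.008] mn [ 0.38   0.039 -0.003] mx [0.505 0.091 0.014] [ 48  55 199]
```

View pics/sc_st.png

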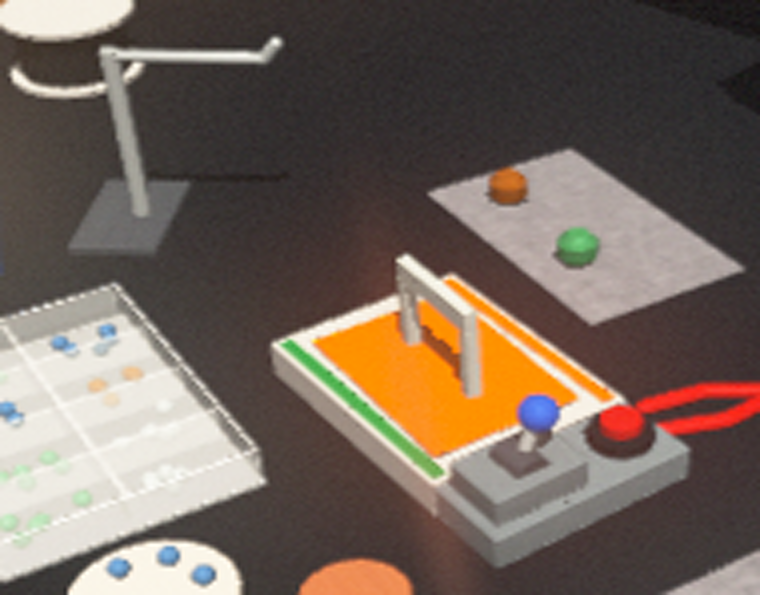

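View pics/top_beads.png

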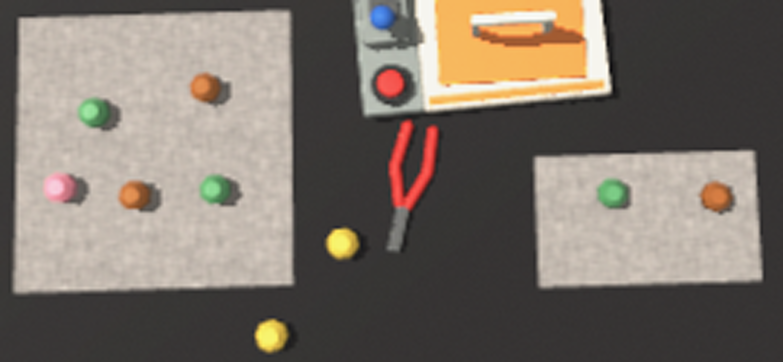

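```bash
cat > fit.py <<'E'
from h import *
from scipy.optimize import least_squares
def bead_fit(P):
    P=P[P[:,2]>0.008]
    f=lambda c:np.linalg.norm(P-np.array([c[0],c[1],c[2]]),axis=1)-0.0155
    r=least_squares(f,[*np.median(P,0)[:2],0.015],loss='soft_l1',f_scale=0.002)
    return r.x,np.sqrt(np.mean(r.fun**2))
def beadmask(im):
    h=cv2.cvtColor(im,cv2.COLOR_BGR2HSV); H,S,V=h[...,0].astype(int),h[...,1],h[...,2]
    return {'amber':(H>5)&(H<18)&(S>120)&(V>60),'green':(H>45)&(H<75)&(S>70)&(V>50)}
def beads(n,im,d,xmin=0.25,xmax=0.62):
    C=cloud(n,d); out=[]
    for c,m in beadmask(im).items():
        m=m&(d>0)&(C[...,2]>0.004)&(C[...,2]<0.06)&(C[...,0]>xmin)&(C[...,0]<xmax)
        k,l,s,ce=cv2.connectedComponentsWithStats(m.astype(np.uint8),connectivity=4)
        for i in range(1,k):
            if 25<s[i,4]<260 and s[i,2]<20 and s[i,3]<22:
                x,e=bead_fit(C[l==i]); out.append((c,s[i,4],np.round(ce[i],1),np.round(x,4),round(e*1000,2)))
    return out
E
python3 - <<'E'
from fit import *
for n in('top','scene'):
    im,d=np.load(n+'0.npz')['im'],np.load(n+'0.npz')['d']; C=cloud(n,d)
    for b in beads(n,im,d): print(n,*b)
    # deck outline
    m=(d>0)&(C[...,2]>0.022)&(C[...,2]<0.042)&(C[...,0]>0.5)&(C[...,0]<0.70)&(C[...,1]>-.17)&(C[...,1]<.14)
    k,l,s,ce=cv2.connectedComponentsWithStats(m.astype(np.uint8)); i=1+np.argmax(s[1:,4])
    P=C[l==i]; (c,wh,a)=cv2.minAreaRect((P[:,:2]*1000).astype(np.float32)); print(n,'deck',c,wh,a,P[:,2].mean())
    # plate orange
    h=cv2.cvtColor(im,cv2.COLOR_BGR2HSV); o=(h[...,0]>8)&(h[...,0]<22)&(h[...,1]>130)&m
    k,l,s,ce=cv2.connectedComponentsWithStats(o.astype(np.uint8)); i=1+np.argmax(s[1:,4])
    P=C[l==i]; print('plate',cv2.minAreaRect((P[:,:2]*1000).astype(np.float32)),np.median(P[:,2]))
    P=C[(d>0)&(C[...,2]>0.095)&(C[...,2]<0.13)&(C[...,0]>0.5)&(C[...,0]<0.70)&(C[...,1]>-.17)&(C[...,1]<.04)]
    print('bar',len(P),cv2.minAreaRect((P[:,:2]*1000).astype(np.float32)),np.percentile(P[:,2],[5,50,95]), P.mean(0), np.linalg.svd(P[:,:2]-P[:,:2].mean(0))[2][0])
    P=C[(d>0)&(C[...,2]>0.16)&(C[...,2]<0.2)&(C[...,0]>0.55)&(C[...,0]<0.75)&(C[...,1]>-.47)&(C[...,1]<-.29)]
    v=np.linalg.svd(P[:,:2]-P[:,:2].mean(0))[2][0]; t=(P[:,:2]-P[:,:2].mean(0))@v
    print('hook arm',len(P),P.mean(0),v,P[t.argmin()],P[t.argmax()],np.median(P[:,2]))
    P=C[(d>0)&(C[...,2]>0.005)&(C[...,2]<0.018)&(C[...,0]>0.55)&(C[...,0]<0.77)&(C[...,1]>-.5)&(C[...,1]<-.29)]
    print('foot',len(P),cv2.minAreaRect((P[:,:2]*1000).astype(np.float32)))
E
```

```text
top amber 71 [170.2 194.9] [0.5555 0.2854 0.0167] 1.94
top amber 71 [145.9 232. ] [0.4417 0.3608 0.0166] 2.09
top amber 74 [346.4 232.4] [ 0.4228 -0.262   0.0161] 1.85
top green 73 [132.  203.4] [0.5318 0.4053 0.0166] 1.79
top green 72 [173.8 229.9] [0.4454 0.2747 0.0166] 1.66
top green 68 [310.9 231.1] [ 0.4298 -0.1511  0.0161] 1.81
top deck (603.2108154296875, -14.633560180664062) (151.03433227539062, 266.251708984375) 3.9842092990875244 0.032373026858622735
plate ((604.7421264648438, -46.175636291503906), (107.77716064453125, 157.132080078125), 1.8288960456848145) 0.03417180020707839
bar 125 ((606.1702880859375, -47.11713790893555), (10.951128005981445, 82.8431396484375), 1.957327961921692) [0.10039728 0.11354615 0.11712968] [ 0.60504759 -0.04721607  0.1120046 ] [-0.02939746  0.9995678 ]
hook arm 177 [ 0.63539743 -0.35716171  0.17481562] [-0.79891868  0.60143906] [ 0.68488149 -0.39717375  0.17436102] [ 0.57799248 -0.31394198  0.18620811] 0.1745656520373914
foot 647 ((659.998291015625, -396.5869140625), (215.699951171875, 210.20883178710938), 0.9874706268310547)
scene amber 71 [246
[... 382 characters left out ...]
(152.7175750732422, 268.69427490234375) 3.6988372802734375 0.03066284637446875
plate ((602.0811767578125, -46.979522705078125), (114.94707489013672, 164.2454376220703), 1.1763370037078857) 0.03215734627332782
bar 170 ((604.332275390625, -43.66989517211914), (11.991012573242188, 84.70271301269531), 0.8400899767875671) [0.09681505 0.10916845 0.11304841] [ 0.60605143 -0.04189407  0.10709997] [-0.04018597  0.99919222]
hook arm 172 [ 0.63119202 -0.35262339  0.17066836] [ 0.79743455 -0.60340546] [ 0.57688071 -0.31341183  0.18691969] [ 0.68355157 -0.39747949  0.17210816] 0.17052350930550048
foot 431 ((723.0152587890625, -422.795654296875), (114.55156707763672, 160.4998779296875), 52.16804885864258)
```

All six beads are present, and the two cameras agree to about 2 mm. My fits:

| Thing | Position (m) | Angle |
|---|---|---|
| Station centre | (0.604, -0.047) | yaw 3.85° |
| Cover bar | (0.605, -0.046) | yaw about 1.6° |
| Hook post | (0.677, -0.389) | arm direction 143° |

I will grip the bar 21 mm off-centre so the fingers clear the hook arm.

```bash
python3 - <<'E'
from h import *
print(delta([0.605,-0.067,0.20],1.6)); print(bot.tcp_to_grasp)
E
```

```text
(array([ 550.4, -365.1,   31.3]), array([-0.   , -0.   , -1.268]))
0.0187
```

Call:
play_rows([
  [[550,-365,0,0,0,-1.268,60],[550,-365,0,0,0,-1.268,60],[550,-365,0,0,0,-1.268,60],[550,-365,0,0,0,-1.268,60],[550,-365,0,0,0,-1.268,60],[550,-365,0,0,0,-1.268,60],[550,-365,0,0,0,-1.268,60],[550,-365,0,0,0,-1.268,60]],
])

```text
time: 1.77
tool_pos: [0.4066, -0.3249, 0.2316]
eef_rot: [180.0, 0.0, 76.6]
contact_force: [1.3, -0.3, -0.5]
finger_gap: 0.0601
```

```bash
python3 - <<'E'
from h import *
print(bot.sense()['tool_pos'],delta([0.605,-0.067,0.20],1.6))
E
```

```text
[ 0.40664881 -0.32485555  0.23159072] (array([296.9, 133.1,  31.6]), array([ 0.001,  0.001, -0.262]))
```

Call:
play_rows([
  [[297,133,0,0,0,-0.262,50],[297,133,0,0,0,-0.262,50],[297,133,0,0,0,-0.262,50],[297,133,0,0,0,-0.262,50],[297,133,0,0,0,-0.262,50],[297,133,0,0,0,-0.262,50],[297,133,0,0,0,-0.262,50],[297,133,0,0,0,-0.262,50]],
])

```text
time: 2.43
tool_pos: [0.6069, -0.067, 0.2314]
eef_rot: [180.0, -0.0, 91.3]
contact_force: [0.3, -0.5, 0.4]
finger_gap: 0.0501
```

Call:
play_rows([
  [[0,0,15,0,0,0,50],[0,0,31,0,0,0,50],[0,0,31,0,0,0,50],[0,0,31,0,0,0,50]],
])

```text
time: 2.77
tool_pos: [0.6049, -0.0694, 0.1991]
eef_rot: [-179.9, -0.0, 91.3]
contact_force: [-0.4, 0.2, 0.2]
finger_gap: 0.0501
```

```bash
python3 - <<'E'
from h import *
print(bot.sense()['tool_pos'],delta([0.605,-0.067,0.085],1.6))
im,d=bot.grab_frame('scene'); cv2.imwrite('pics/s1.png',cv2.resize(im[60:280,120:340],None,fx=2.7,fy=2.7,interpolation=cv2.INTER_CUBIC))
E
```

```text
[ 0.6048652  -0.06938579  0.19909223] (array([  2.3,   0.5, 114.1]), array([-0.003, -0.001, -0.006]))
```

View pics/s1.png

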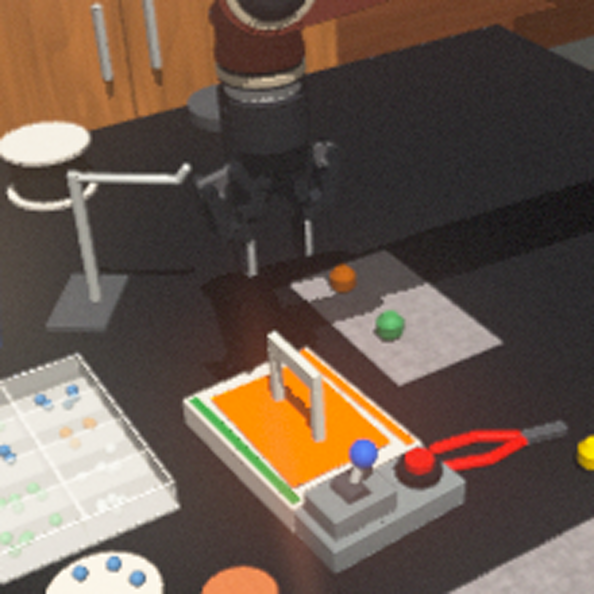

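The gripper hovers over the bar's far half, with both fingertips at about (250,270) and (308,250) in the crop, straddling it. Descending now.

Call:
play_rows([
  [[1,0.5,30,0,0,-0.006,50],[2,0.5,60,0,0,-0.006,50],[2,0.5,90,0,0,-0.006,50],[2,0.5,105,0,0,-0.006,50],[2,0.5,114,0,0,-0.006,50],[2,0.5,114,0,0,-0.006,50],[2,0.5,114,0,0,-0.006,50]],
])

```text
time: 3.4
tool_pos: [0.6069, -0.0682, 0.0877]
eef_rot: [179.9, 0.0, 91.6]
contact_force: [-0.5, 1.6, 0.6]
finger_gap: 0.0501
```

```bash
python3 - <<'E'
from h import *
print(bot.sense()['tool_pos'],bot.sense()['contact_force'],delta([0.605,-0.067,0.085],1.6))
im,d=bot.grab_frame('scene'); cv2.imwrite('pics/s2.png',cv2.resize(im[110:260,170:320],None,fx=4,fy=4,interpolation=cv2.INTER_CUBIC))
E
```

```text
[ 0.6068558  -0.06822062  0.08772641] [-0.49612757  1.5893559   0.56925121] (array([ 1.3, -1.8,  2.7]), array([ 0.002,  0.   , -0.   ]))
```

View pics/s2.png

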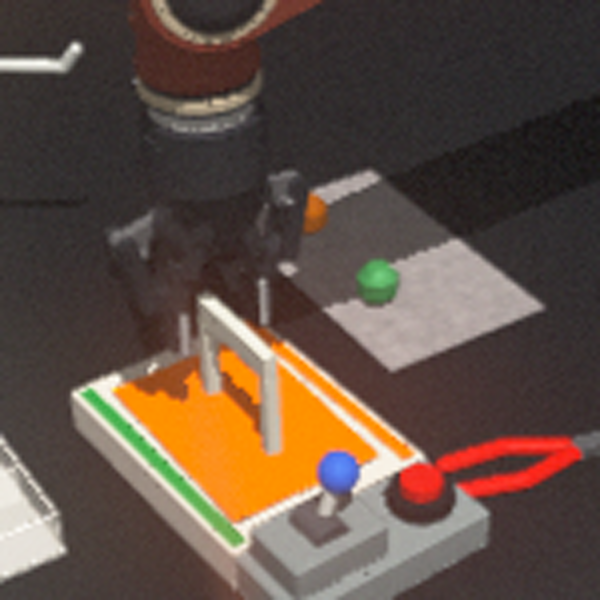

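```bash
python3 - <<'E'
from h import *
f=lambda X:(proj('scene',X)-[170,110])*4
print(f([[.607,-.068,.088],[.632,-.068,.088],[.582,-.068,.088],[.606,-.088,.114],[.604,-.004,.114],[.606,-.088,.094],[.604,-.004,.094]]).round())
E
```

```text
[[214. 337.]
 [180. 350.]
 [247. 325.]
 [198. 290.]
 [266. 354.]
 [200. 314.]
 [267. 379.]]
```

Call:
play_rows([
  [[1,-1.5,3,0,0,0,50],[1,-1.5,3,0,0,0,20],[1,-1.5,3,0,0,0,0],[1,-1.5,3,0,0,0,0],[1,-1.5,3,0,0,0,0],[1,-1.5,3,0,0,0,0],[1,-1.5,3,0,0,0,0],[1,-1.5,3,0,0,0,0]],
])

```text
time: 4.12
tool_pos: [0.605, -0.0668, 0.0838]
eef_rot: [179.9, 0.0, 91.6]
contact_force: [1.4, 0.1, 2.4]
finger_gap: 0.0087
```

Call:
play_rows([
  [[0,0,-10,0,0,0,0],[0,0,-20,0,0,0,0],[0,0,-35,0,0,0,0],[0,0,-50,0,0,0,0],[0,0,-65,0,0,0,0],[0,0,-75,0,0,0,0],[0,0,-80,0,0,0,0],[0,0,-80,0,0,0,0]],
])

```text
time: 4.78
tool_pos: [0.6053, -0.0669, 0.1652]
eef_rot: [179.8, 0.0, 91.6]
contact_force: [0.1, -0.0, -1.3]
finger_gap: 0.0091
```

```bash
python3 - <<'E'
from h import *
print(bot.sense()['tool_pos'],bot.sense()['contact_force'])
im,d=bot.grab_frame('scene'); cv2.imwrite('pics/s3.png',cv2.resize(im[60:260,120:320],None,fx=3,fy=3,interpolation=cv2.INTER_CUBIC))
im,d=bot.grab_frame('top'); cv2.imwrite('pics/t3.png',cv2.resize(im[100:260,200:420],None,fx=3,fy=3,interpolation=cv2.INTER_CUBIC))
E
```

```text
[ 0.60528158 -0.06691829  0.16519214] [ 0.12789278 -0.01283633 -1.30569302]
```

View pics/s3.png

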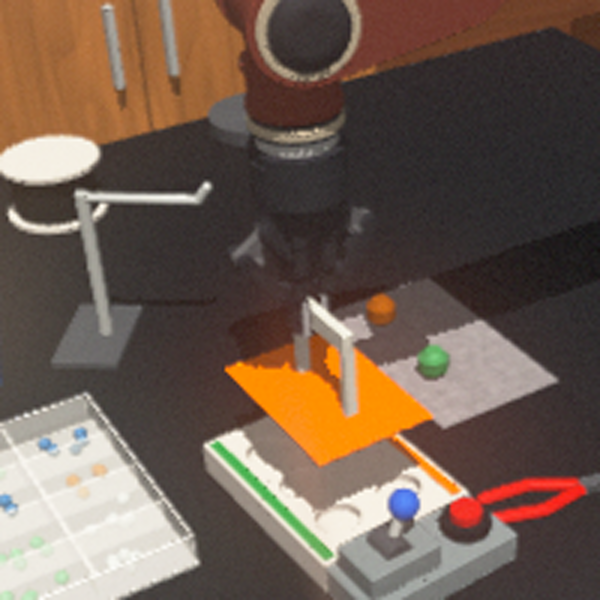

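View pics/t3.png

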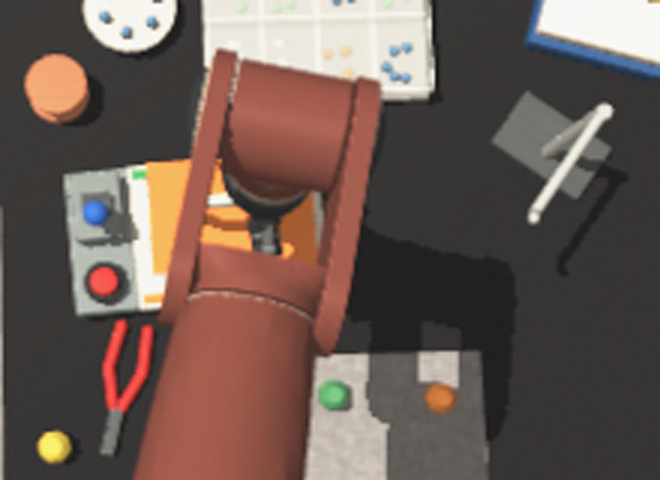

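The cover is lifted level, with a 9 mm gap on the bar, and the empty pockets show underneath. Next I line it up outside the hook tip.

```bash
python3 - <<'E'
from h import *
print(delta([0.5048,-0.2854,0.193],-37))
E
```

```text
(array([-215.9, -105.4,  -30.2]), array([-0.001,  0.   ,  0.674]))
```

Call:
play_rows([
  [[0,0,-15,0,0,0,0],[-10,-5,-30,0,0,0.03,0],[-25,-13,-30,0,0,0.08,0],[-45,-22,-30,0,0,0.14,0],[-68,-33,-30,0,0,0.21,0],[-92,-45,-30,0,0,0.28,0],[-116,-56,-30,0,0,0.35,0],[-140,-68,-30,0,0,0.42,0]],
])

```text
time: 5.55
tool_pos: [0.5392, -0.2092, 0.1916]
eef_rot: [-179.8, -0.0, 67.4]
contact_force: [0.3, 0.2, -1.0]
finger_gap: 0.009
```

```bash
python3 - <<'E'
from h import *
print(delta([0.5048,-0.2854,0.193],-37))
E
```

```text
(array([-83.6,  -2.4,  -1.4]), array([-0.003,  0.   ,  0.251]))
```

Call:
play_rows([
  [[-18,-1,0,0,0,0.06,0],[-36,-1,0,0,0,0.12,0],[-54,-2,0,0,0,0.18,0],[-70,-2,0,0,0,0.22,0],[-80,-2,0,0,0,0.25,0],[-84,-2,0,0,0,0.25,0],[-84,-2,0,0,0,0.25,0],[-84,-2,0,0,0,0.25,0]],
])

```text
time: 6.22
tool_pos: [0.5065, -0.2849, 0.1928]
eef_rot: [-179.9, -0.0, 53.3]
contact_force: [0.6, -0.4, -1.8]
finger_gap: 0.0092
```

```bash
cat > look.py <<'E'
import sys
from h import *
tag=sys.argv[1]
S=bot.sense(); print(S['tool_pos'].round(4),S['eef_rot'].round(2),S['contact_force'].round(2),round(S['finger_gap'],4),round(S['time'],2))
for n in sys.argv[2].split(','):
    im,d=bot.grab_frame(n); np.savez(n+'_last.npz',im=im,d=d)
    if len(sys.argv)>3:
        a,b,c,e=map(int,sys.argv[3].split(',')); im=im[a:b,c:e]
    k=min(800/im.shape[1],600/im.shape[0]); cv2.imwrite(f'pics/{tag}_{n}.png',cv2.resize(im,None,fx=k,fy=k,interpolation=cv2.INTER_CUBIC))
E
python3 look.py a1 scene 70,220,110,290
python3 - <<'E'
from h import *
print(delta([0.5048,-0.2854,0.193],-37))
z=np.load('scene_last.npz'); im,d=z['im'],z['d']; C=cloud('scene',d)
h=cv2.cvtColor(im,cv2.COLOR_BGR2HSV); m=(h[...,0]>8)&(h[...,0]<22)&(h[...,1]>130)&(d>0)&(C[...,2]>.1)&(C[...,2]<.19)
print(m.sum(),C[m].min(0),C[m].max(0),cv2.minAreaRect((C[m][:,:2]*1000).astype(np.float32)),np.median(C[m][:,2]))
E
```

```text
[ 0.5065 -0.2849  0.1928] [-1.7994e+02 -3.0000e-02  5.3250e+01] [ 0.6  -0.42 -1.83] 0.0092 6.22
(array([-1.7, -1.1, -0.1]), array([-0.001, -0.   ,  0.005]))
4193 [-1.0477858  -1.96554745  0.10001974] [0.9776695  0.46497562 0.1899967 ] ((-35.16973876953125, -795.9295654296875), (1968.4521484375, 2423.168701171875), 3.123762845993042) 0.13434067551316978
```

View pics/a1_scene.png

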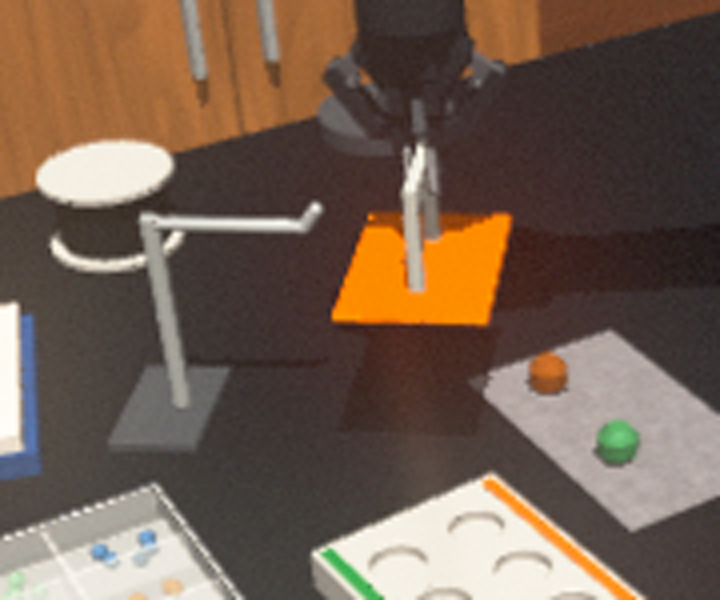

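The cover hangs level just outside the hook tip, at crop pixel (315,210), and the opening faces the arm. Moving it on along the arm.

```bash
python3 - <<'E'
from h import *
print(delta([0.6022,-0.3588,0.193],-37))
E
```

```text
(array([ -2.3, 120.9,  -0.2]), array([-0.001, -0.   ,  0.005]))
```

Call:
play_rows([
  [[-2,15,0,0,0,0.005,0],[-2,32,0,0,0,0.005,0],[-2,50,0,0,0,0.005,0],[-2,68,0,0,0,0.005,0],[-2,86,0,0,0,0.005,0],[-2,104,0,0,0,0.005,0],[-2,116,0,0,0,0.005,0],[-2,121,0,0,0,0.005,0]],
])

```text
time: 6.93
tool_pos: [0.6037, -0.3593, 0.1929]
eef_rot: [180.0, -0.0, 53.0]
contact_force: [0.3, 1.0, -2.4]
finger_gap: 0.0089
```

Call:
play_rows([
  [[0,0,0,0,0,0,0],[0,0,0,0,0,0,0],[0,0,0,0,0,0,0]],
])

```text
time: 7.18
tool_pos: [0.6019, -0.3587, 0.1932]
eef_rot: [-180.0, -0.0, 53.0]
contact_force: [0.4, -0.5, -1.5]
finger_gap: 0.0092
```

```bash
python3 look.py a2 scene,top 70,220,110,410
python3 - <<'E'
from h import *
print(delta([0.6022,-0.3588,0.168],-37))
E
```

```text
[ 0.6019 -0.3587  0.1932] [-179.96   -0.     52.97] [ 0.41 -0.54 -1.55] 0.0092 7.18
(array([ 0.3,  0.2, 25.4]), array([-0.   , -0.   , -0.001]))
```

View pics/a2_scene.png

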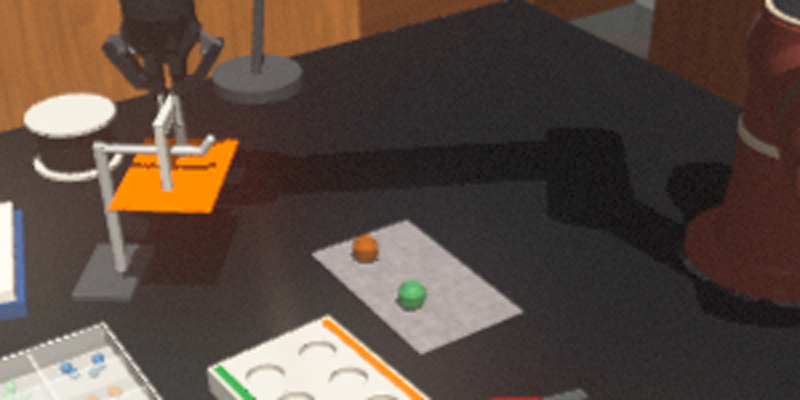

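View pics/a2_top.png

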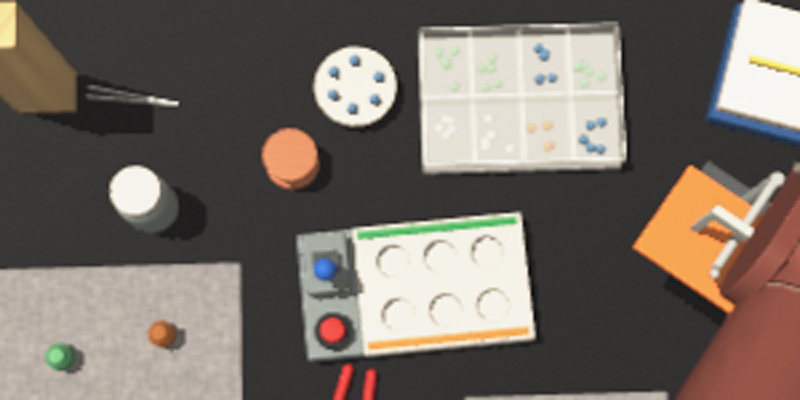

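The arm passes through the handle opening, between upright and plate at about (165,150) in the scene crop. Lowering until it touches.

Call:
play_rows([
  [[0,0,8,0,0,0,0],[0,0,16,0,0,0,0],[0,0,22,0,0,0,0],[0,0,25,0,0,0,0],[0,0,27,0,0,0,0],[0,0,27,0,0,0,0],[0,0,27,0,0,0,0]],
])

```text
time: 7.87
tool_pos: [0.6023, -0.3596, 0.1663]
eef_rot: [180.0, 0.0, 52.9]
contact_force: [0.7, 0.6, -1.7]
finger_gap: 0.0091
```

Call:
play_rows([
  [[0,0,1,0,0,0,0],[0,0,2,0,0,0,0],[0,0,2,0,0,0,0],[0,0,2,0,0,0,0]],
])

```text
time: 8.2
tool_pos: [0.6025, -0.3597, 0.1648]
eef_rot: [179.9, -0.0, 52.9]
contact_force: [-0.2, 0.1, -0.9]
finger_gap: 0.0088
```

Force is falling, so I lower another 1 mm, then open slowly to 25 mm.

Call:
play_rows([
  [[0,0,1,0,0,0,0],[0,0,1,0,0,0,0],[0,0,1,0,0,0,0],[0,0,1,0,0,0,0]],
])

```text
time: 8.53
tool_pos: [0.6026, -0.3598, 0.1645]
eef_rot: [179.9, 0.0, 52.9]
contact_force: [-1.6, 1.5, 5.4]
finger_gap: 0.0088
```

Call:
play_rows([
  [[0,0,0,0,0,0,11],[0,0,0,0,0,0,14],[0,0,0,0,0,0,18],[0,0,0,0,0,0,24],[0,0,0,0,0,0,30],[0,0,0,0,0,0,30]],
])

```text
time: 9.03
tool_pos: [0.6021, -0.3594, 0.1629]
eef_rot: [-180.0, 0.0, 52.9]
contact_force: [0.3, -0.1, -0.2]
finger_gap: 0.0301
```

```bash
python3 look.py a3 scene 70,220,110,310
```

```text
[ 0.6021 -0.3594  0.1629] [-179.97    0.     52.93] [ 0.25 -0.12 -0.2 ] 0.0301 9.03
```

View pics/a3_scene.png

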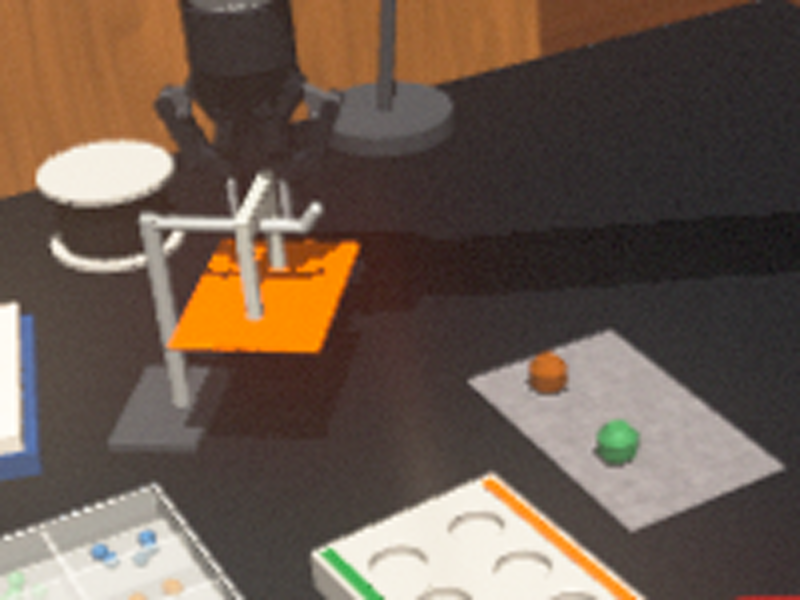

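The cover rests on the arm, hanging level with the fingers open on either side of it. Retreating straight up.

Call:
play_rows([
  [[0,0,-10,0,0,0,30],[0,0,-25,0,0,0,30],[0,0,-45,0,0,0,30],[0,0,-70,0,0,0,30],[0,0,-80,0,0,0,30],[0,0,-80,0,0,0,30]],
])

```text
time: 9.58
tool_pos: [0.6041, -0.3608, 0.2496]
eef_rot: [179.5, -0.0, 52.9]
contact_force: [1.0, -0.4, 0.3]
finger_gap: 0.03
```

```bash
python3 look.py a4 scene 70,220,110,310
python3 - <<'E'
from h import *
from fit import *
z=np.load('scene_last.npz')
for b in beads('scene',z['im'],z['d']): print(*b)
E
```

```text
[ 0.6041 -0.3608  0.2496] [179.47  -0.    52.93] [ 1.01 -0.41  0.31] 0.03 9.58
amber 71 [246.6 162.7] [ 0.4199 -0.2613  0.0135] 2.11
amber 158 [325.3 292.8] [0.553  0.2863 0.0144] 1.29
amber 166 [387.5 292.7] [0.4388 0.3618 0.0147] 1.2
green 79 [263.9 180.1] [ 0.4266 -0.1506  0.014 ] 1.91
green 136 [304.5 245.1] [0.4989 0.1419 0.0155] 1.48
green 201 [372.5 326.4] [0.5293 0.4065 0.0148] 1.26
```

View pics/a4_scene.png

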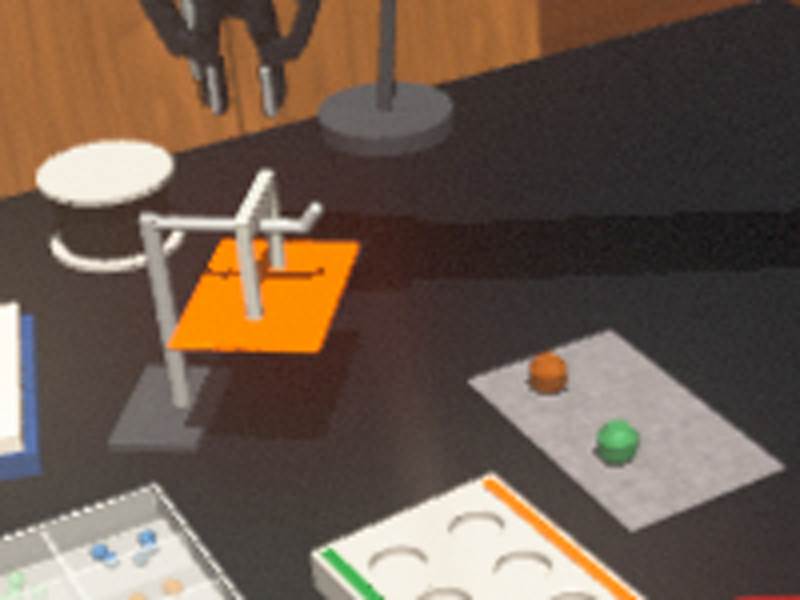

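The cover hangs freely on its own. One green bead has been knocked from (0.444, 0.275) to (0.499, 0.142), as the task warned. I take a top view to refine the pockets and that bead.

```bash
python3 look.py a5 top 130,260,90,380
python3 - <<'E'
from h import *
from fit import *
z=np.load('top_last.npz'); im,d=z['im'],z['d']
for b in beads('top',im,d): print(*b)
C=cloud('top',d); a=np.radians(3.85); Rm=np.array([[np.cos(a),-np.sin(a)],[np.sin(a),np.cos(a)]]); c=np.array([.6042,-.0469])
Z=np.load('scene_last.npz'); Cs=cloud('scene',Z['d'])
src=[];dst=[]
for n,CC,dd in(('top',C,d),('scene',Cs,Z['d'])):
  src=[];dst=[]
  for nm,x in(('amber',-.032),('green',.032)):
    for y in(-.056,0,.056):
        p=c+Rm@[x,y]; q=np.linalg.norm(CC[...,:2]-p,axis=-1)<.026
        zz=CC[q][:,2]; dk=np.median(CC[(np.linalg.norm(CC[...,:2]-p,axis=-1)<.032)&(np.linalg.norm(CC[...,:2]-p,axis=-1)>.024)][:,2])
        low=CC[q&(CC[...,2]<dk-.006)&(dd>0)]
        print(n,nm,p.round(4),len(low),((low[:,:2].min(0)+low[:,:2].max(0))/2).round(4),np.ptp(low[:,:2],axis=0).round(4),dk.round(4))
        src.append([x,y]);dst.append(low[:,:2].mean(0))
  src=np.array(src);dst=np.array(dst); print('mean ctr',dst.mean(0)); S=(dst-dst.mean(0)); th=np.arctan2((src[:,0]*S[:,1]-src[:,1]*S[:,0]).sum(),(src*S).sum()); print('yaw',np.degrees(th))
E
```

```text
[ 0.6032 -0.3602  0.2466] [179.7   -0.    52.93] [-0.4   0.17  0.52] 0.0298 9.63
amber 71 [170.2 194.9] [0.556  0.2859 0.0167] 1.73
amber 71 [145.8 231.9] [0.4421 0.3612 0.0167] 1.7
amber 74 [346.4 232.4] [ 0.4226 -0.2622  0.016 ] 1.36
green 72 [131.8 203.4] [0.5322 0.4064 0.0164] 1.47
green 83 [216.7 210.7] [0.5016 0.1407 0.0169] 1.64
green 68 [310.9 231.1] [ 0.4296 -0.1514  0.0163] 1.47
top amber [ 0.576  -0.1049] 105 [ 0.5793 -0.1056] [0.0412 0.035 ] 0.0301
top amber [ 0.5723 -0.049 ] 106 [ 0.5747 -0.0489] [0.0354 0.035 ] 0.0304
top amber [0.5685 0.0068] 108 [0.5669 0.0051] [0.0417 0.0348] 0.0305
top green [ 0.6399 -0.1006] 96 [ 0.6419 -0.1018] [0.0332 0.0351] 0.0299
top green [ 0.6361 -0.0448] 106 [ 0.6387 -0.0446] [0.0357 0.0353] 0.0301
top green [0.6324 0.0111] 101 [0.6343 0.0096] [0.0362 0.0352] 0.0303
mean ctr [ 0.60641684 -0.04780093]
yaw 3.799864035121456
scene amber [ 0.576  -0.1049] 75 [ 0.5714 -0.1113] [0.0318 0.0299] 0.0282
scene amber [ 0.5723 -0.049 ] 78 [ 0.5671 -0.0537] [0.0327 0.0323] 0.0282
scene amber [0.5685 0.0068] 57 [ 0.5629 -0.0012] [0.0345 0.0288] 0.0284
scene green [ 0.6399 -0.1006] 77 [ 0.6359 -0.1083] [0.033 0.03 ] 0.028
scene green [ 0.6361 -0.0448] 89 [ 0.6318 -0.0508] [0.0346 0.0323] 0.0283
scene green [0.6324 0.0111] 98 [0.6281 0.0047] [0.0337 0.0305] 0.0286
mean ctr [ 0.59909936 -0.05432294]
yaw 4.638470621782457
```

View pics/a5_top.png

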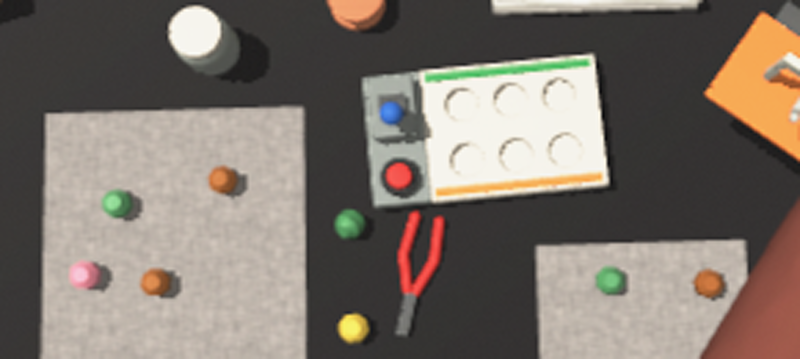

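Station yaw and pockets confirm. The knocked green bead is at (0.500, 0.141), clear of the pliers. Starting with the amber bead at top-crop pixel (709,283), world (0.421, -0.262). It is orange-brown, so neither pink nor yellow.

```bash
python3 - <<'E'
from h import *
print(delta([0.421,-0.2617,0.1],3.85))
E
```

```text
(array([ -31.2, -204. ,  143.8]), array([ 0.001,  0.   , -0.714]))
```

Call:
play_rows([
  [[-6,-40,0,0,0,-0.12,40],[-12,-80,0,0,0,-0.24,55],[-18,-120,0,0,0,-0.36,55],[-25,-160,30,0,0,-0.48,55],[-31,-200,60,0,0,-0.6,55],[-31,-204,95,0,0,-0.714,55],[-31,-204,130,0,0,-0.714,55],[-31,-204,144,0,0,-0.714,55]],
])

```text
time: 10.35
tool_pos: [0.4154, -0.2569, 0.0911]
eef_rot: [-179.5, -0.5, 93.8]
contact_force: [0.3, 0.5, -0.3]
finger_gap: 0.055
```

Call:
play_rows([
  [[0,0,0,0,0,0,55],[0,0,0,0,0,0,55]],
])

```text
time: 10.52
tool_pos: [0.4195, -0.2603, 0.0973]
eef_rot: [-179.8, -0.2, 93.8]
contact_force: [0.2, -0.2, 0.3]
finger_gap: 0.0548
```

```bash
python3 look.py b1 scene 100,220,190,310; python3 - <<'E'
from h import *
print(delta([0.421,-0.2617,0.006],3.85))
E
```

```text
[ 0.4195 -0.2603  0.0973] [-1.7983e+02 -1.7000e-01  9.3830e+01] [ 0.18 -0.25  0.26] 0.0548 10.52
(array([-0.4,  0.1, 93.4]), array([-0., -0., -0.]))
```

View pics/b1_scene.png

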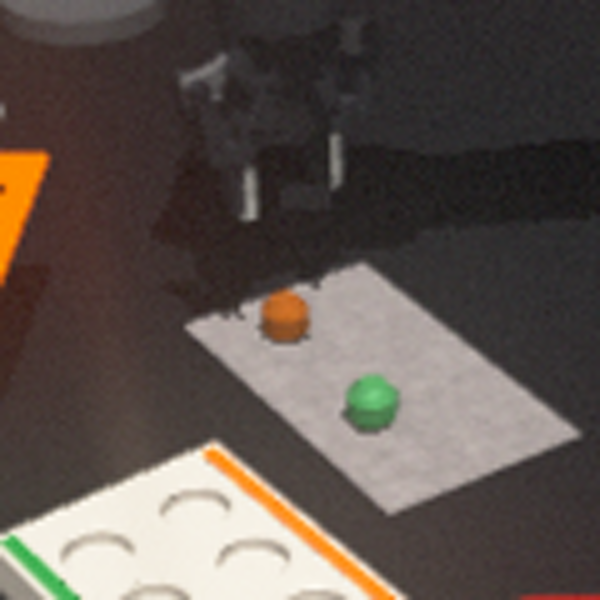

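The fingers at (250,215) and (337,185) straddle the amber bead at (285,315). Descending and gripping.

Call:
play_rows([
  [[0,0,25,0,0,0,55],[0,0,50,0,0,0,55],[0,0,75,0,0,0,55],[0,0,87,0,0,0,55],[0,0,93,0,0,0,55],[0,0,93,0,0,0,55],[0,0,93,0,0,0,40],[0,0,93,0,0,0,20]],
])

```text
time: 11.23
tool_pos: [0.4221, -0.2624, 0.0082]
eef_rot: [179.9, 0.1, 93.8]
contact_force: [-0.1, -0.3, 0.9]
finger_gap: 0.0317
```

Call:
play_rows([
  [[0,0,0,0,0,0,0],[0,0,0,0,0,0,0],[0,0,0,0,0,0,0],[0,0,-20,0,0,0,0],[0,0,-50,0,0,0,0],[0,0,-80,0,0,0,0],[0,0,-90,0,0,0,0],[0,0,-90,0,0,0,0]],
])

```text
time: 11.9
tool_pos: [0.423, -0.2631, 0.1005]
eef_rot: [179.7, 0.3, 93.8]
contact_force: [0.3, -0.8, -1.3]
finger_gap: 0.0287
```

```bash
python3 look.py b2 scene 100,220,190,310; python3 - <<'E'
from h import *
from fit import *
z=np.load('scene_last.npz'); im,d=z['im'],z['d']; C=cloud('scene',d)
m=beadmask(im)['amber']&(d>0)&(C[...,2]>.06)&(C[...,2]<.2)&(np.linalg.norm(C[...,:2]-[.42,-.26],axis=-1)<.05)
P=C[m]; print(m.sum(),P.mean(0) if len(P) else 0)
if len(P)>20:
    f=lambda c:np.linalg.norm(P-c,axis=1)-.0155
    print(least_squares(f,P.mean(0)-[.005,.005,.005],loss='soft_l1',f_scale=.002).x)
print(delta([0.5760,-0.1049,0.1],3.85))
E
```

```text
[ 0.423  -0.2631  0.1005] [179.65   0.34  93.84] [ 0.34 -0.78 -1.25] 0.0287 11.9
67 [ 0.4209855  -0.25396829  0.10954618]
[ 0.42148143 -0.26240364  0.10523006]
(array([146.4, 164.4,  -2. ]), array([ 0.003,  0.003, -0.   ]))
```

View pics/b2_scene.png

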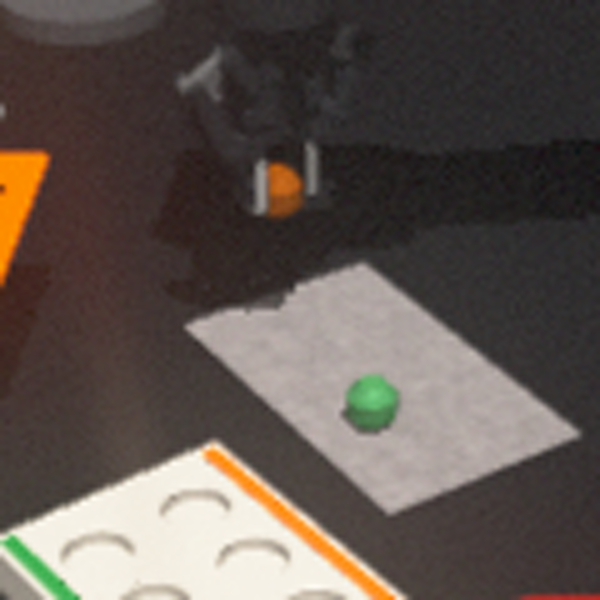

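The bead is in hand (28.7 mm gap). Carrying it to amber pocket 1 at (0.576, -0.105).

Call:
play_rows([
  [[25,28,-10,0,0,0,0],[50,56,-10,0,0,0,0],[75,84,-10,0,0,0,0],[100,112,-5,0,0,0,0],[125,140,0,0,0,0,0],[140,158,0,0,0,0,0],[146,164,0,0,0,0,0],[146,164,0,0,0,0,0]],
])

```text
time: 12.62
tool_pos: [0.5741, -0.1029, 0.0938]
eef_rot: [-179.8, -0.1, 94.0]
contact_force: [-0.4, -0.7, -0.3]
finger_gap: 0.029
```

Call:
play_rows([
  [[0,0,20,0,0,0,0],[0,0,40,0,0,0,0],[0,0,50,0,0,0,0],[0,0,50,0,0,0,0],[0,0,50,0,0,0,0]],
])

```text
time: 13.03
tool_pos: [0.5733, -0.1052, 0.0453]
eef_rot: [-179.9, -0.0, 93.8]
contact_force: [-0.2, 0.2, -0.3]
finger_gap: 0.0284
```

```bash
python3 look.py b3 scene 130,250,170,290; python3 - <<'E'
from h import *
print(delta([0.5760,-0.1049,0.033],3.85))
E
```

```text
[ 0.5733 -0.1052  0.0453] [-1.7987e+02 -4.0000e-02  9.3770e+01] [-0.23  0.2  -0.3 ] 0.0284 13.03
(array([ 0.3,  1.7, 13.5]), array([-0.   ,  0.   , -0.001]))
```

View pics/b3_scene.png

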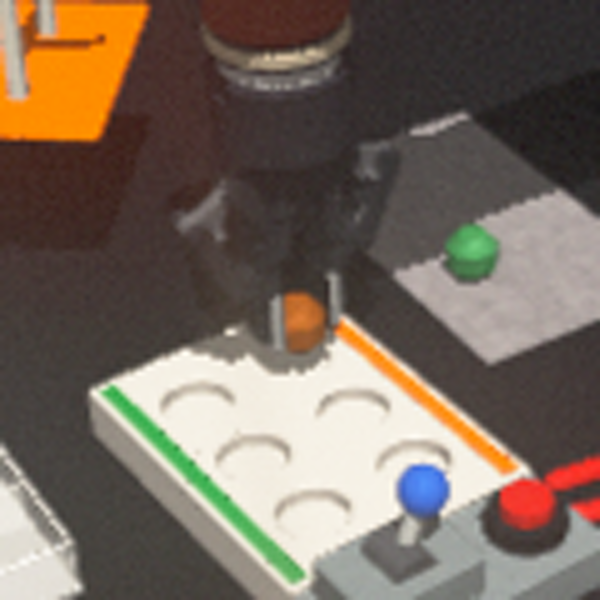

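The bead is above the far orange-side pocket. Lowering and releasing.

Call:
play_rows([
  [[0,2,5,0,0,0,0],[0,2,10,0,0,0,0],[0,2,13,0,0,0,0],[0,2,13,0,0,0,0],[0,2,13,0,0,0,33],[0,2,13,0,0,0,38],[0,2,13,0,0,0,42],[0,2,13,0,0,0,44]],
])

```text
time: 13.75
tool_pos: [0.5769, -0.1045, 0.0336]
eef_rot: [180.0, 0.0, 93.8]
contact_force: [0.2, -0.6, 0.4]
finger_gap: 0.0438
```

Call:
play_rows([
  [[0,0,-15,0,0,0,44],[0,0,-40,0,0,0,50],[0,0,-60,0,0,0,55],[0,0,-65,0,0,0,55]],
])

```text
time: 14.08
tool_pos: [0.5791, -0.1052, 0.1026]
eef_rot: [179.6, 0.1, 93.8]
contact_force: [0.8, 0.2, 0.1]
finger_gap: 0.0551
```

```bash
cat > nxt.py <<'E'
import sys
from h import *; from fit import *
# bead positions both cams averaged
res={}
for n in sys.argv[1].split(','):
    im,d=bot.grab_frame(n); np.savez(n+'_last.npz',im=im,d=d)
    for b in beads(n,im,d,xmax=0.68): print(n,b[0],b[1],b[3],b[4])
for a in sys.argv[2:]:
    v=list(map(float,a.split(','))); print('delta to',a,*delta(v[:3],v[3]))
E
python3 look.py b4 scene 130,250,170,290; python3 nxt.py scene 0.428,-0.151,0.1,3.85
```

```text
[ 0.5791 -0.1052  0.1026] [1.7963e+02 1.5000e-01 9.3850e+01] [0.77 0.22 0.06] 0.0551 14.08
scene amber 90 [ 0.5755 -0.1039  0.0341] 1.74
scene amber 158 [0.5532 0.286  0.0146] 1.22
scene amber 166 [0.4391 0.3617 0.0145] 1.27
scene green 81 [ 0.4267 -0.1501  0.0145] 1.92
scene green 134 [0.4988 0.1417 0.0151] 1.43
scene green 201 [0.5293 0.4065 0.0147] 1.33
delta to 0.428,-0.151,0.1,3.85 [ -36.  -152.6   -0.4] [ 0.004  0.001 -0.   ]
```

View pics/b4_scene.png

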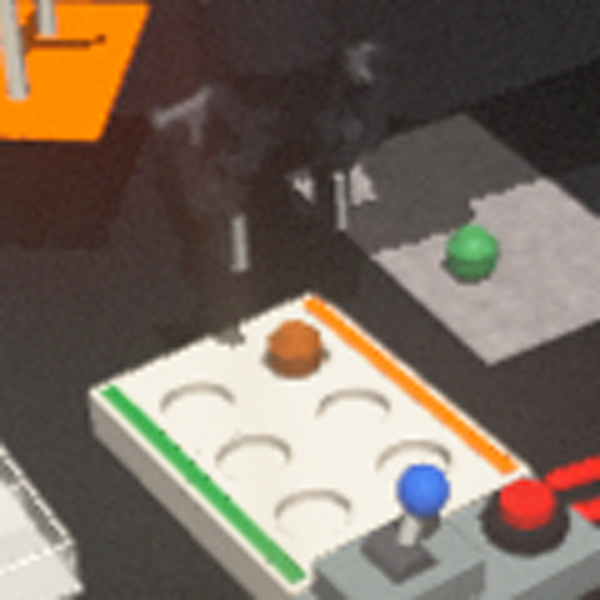

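The amber bead is fully seated (z = 0.034). Next is the green bead at (0.428, -0.151).

Call:
play_rows([
  [[-8,-35,0,0,0,0,55],[-17,-70,0,0,0,0,55],[-26,-105,0,0,0,0,55],[-33,-135,0,0,0,0,55],[-36,-150,0,0,0,0,55],[-36,-150,0,0,0,0,55],[-36,-150,0,0,0,0,55],[-36,-150,0,0,0,0,55]],
])

```text
time: 14.85
tool_pos: [0.4297, -0.1502, 0.0977]
eef_rot: [-180.0, -0.0, 93.8]
contact_force: [-0.4, -0.0, -0.4]
finger_gap: 0.0551
```

```bash
python3 nxt.py scene 0.428,-0.151,0.006,3.85
```

```text
scene amber 91 [ 0.5746 -0.1031  0.0343] 2.08
scene amber 159 [0.5534 0.2863 0.0147] 1.18
scene amber 168 [0.4388 0.3616 0.0146] 1.39
scene green 79 [ 0.427  -0.1514  0.0144] 1.88
scene green 137 [0.4987 0.142  0.0149] 1.3
scene green 202 [0.5293 0.4065 0.0146] 1.01
delta to 0.428,-0.151,0.006,3.85 [-0.7 -2.1 92. ] [-0. -0.  0.]
```

Call:
play_rows([
  [[-1,-2,25,0,0,0,55],[-1,-2,50,0,0,0,55],[-1,-2,75,0,0,0,55],[-1,-2,86,0,0,0,55],[-1,-2,92,0,0,0,55],[-1,-2,92,0,0,0,55],[-1,-2,92,0,0,0,40],[-1,-2,92,0,0,0,20]],
])

```text
time: 15.57
tool_pos: [0.4289, -0.1522, 0.0078]
eef_rot: [179.9, 0.1, 93.9]
contact_force: [0.5, 0.7, 0.4]
finger_gap: 0.0317
```

Call:
play_rows([
  [[0,0,0,0,0,0,0],[0,0,0,0,0,0,0],[0,0,0,0,0,0,0],[0,0,-20,0,0,0,0],[0,0,-50,0,0,0,0],[0,0,-80,0,0,0,0],[0,0,-95,0,0,0,0],[0,0,-95,0,0,0,0]],
])

```text
time: 16.23
tool_pos: [0.4301, -0.153, 0.106]
eef_rot: [179.6, 0.3, 93.8]
contact_force: [1.4, -0.0, 0.5]
finger_gap: 0.0279
```

```bash
python3 look.py b5 scene 100,250,150,350; python3 nxt.py scene 0.6399,-0.1006,0.1,3.85
```

```text
[ 0.4301 -0.153   0.106 ] [179.57   0.28  93.84] [ 1.43 -0.04  0.54] 0.0279 16.23
scene amber 91 [ 0.5748 -0.1033  0.0342] 1.89
scene amber 158 [0.5531 0.2863 0.0146] 1.27
scene amber 168 [0.4389 0.3619 0.0148] 1.28
scene green 136 [0.4986 0.1413 0.015 ] 1.43
scene green 200 [0.5293 0.4063 0.0148] 1.26
delta to 0.6399,-0.1006,0.1,3.85 [ 36.7 215.3   1.7] [ 0.001  0.001 -0.   ]
```

View pics/b5_scene.png

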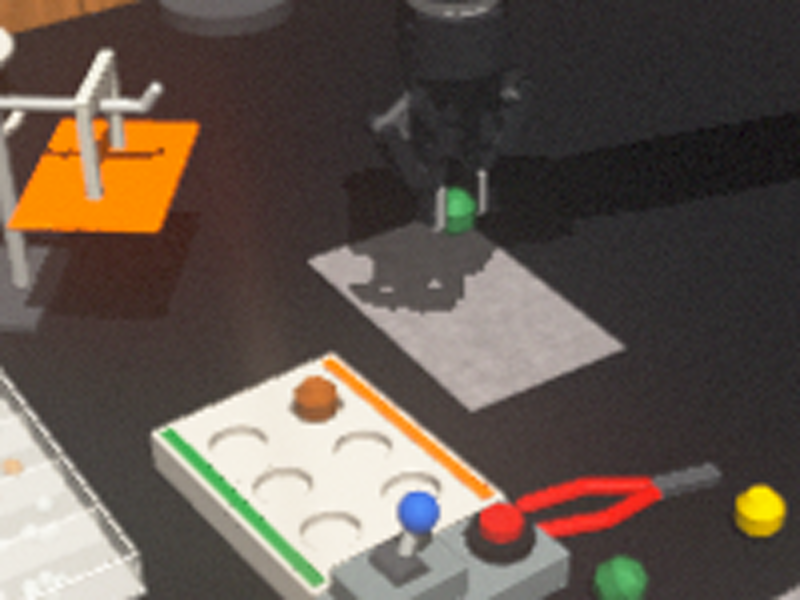

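The green bead is in hand; carrying it to green pocket 1.

Call:
play_rows([
  [[6,35,0,0,0,0,0],[12,70,0,0,0,0,0],[18,105,0,0,0,0,0],[24,140,0,0,0,0,0],[30,175,0,0,0,0,0],[35,203,0,0,0,0,0],[37,213,0,0,0,0,0],[37,213,0,0,0,0,0]],
])

```text
time: 17.0
tool_pos: [0.6378, -0.0994, 0.0986]
eef_rot: [-179.8, -0.1, 93.9]
contact_force: [0.0, -0.3, -0.3]
finger_gap: 0.0287
```

Call:
play_rows([
  [[0,0,20,0,0,0,0],[0,0,40,0,0,0,0],[0,0,50,0,0,0,0],[0,0,50,0,0,0,0],[0,0,50,0,0,0,0]],
])

```text
time: 17.42
tool_pos: [0.6357, -0.1004, 0.05]
eef_rot: [-179.8, -0.1, 93.8]
contact_force: [1.1, -0.2, -0.2]
finger_gap: 0.0282
```

```bash
python3 look.py b6 scene 130,250,170,290; python3 nxt.py scene 0.6399,-0.1006,0.033,3.85
```

```text
[ 0.6357 -0.1004  0.05  ] [-1.7983e+02 -5.0000e-02  9.3810e+01] [ 1.07 -0.18 -0.16] 0.0282 17.42
scene amber 93 [ 0.5751 -0.1038  0.0339] 1.72
scene amber 159 [0.5531 0.2864 0.0147] 1.26
scene amber 169 [0.4391 0.3615 0.0145] 1.39
scene green 135 [0.4989 0.1419 0.015 ] 1.24
scene green 200 [0.5297 0.4064 0.0147] 1.27
delta to 0.6399,-0.1006,0.033,3.85 [ 0.1  2.1 19.4] [ 0.001  0.001 -0.001]
```

View pics/b6_scene.png

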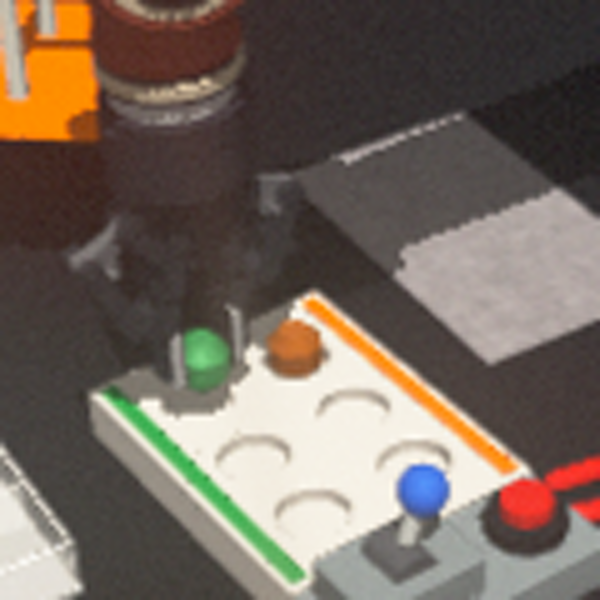

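Call:
play_rows([
  [[0,2,8,0,0,0,0],[0,2,14,0,0,0,0],[0,2,18,0,0,0,0],[0,2,18,0,0,0,0],[0,2,18,0,0,0,33],[0,2,18,0,0,0,38],[0,2,18,0,0,0,42],[0,2,18,0,0,0,44]],
])

```text
time: 18.18
tool_pos: [0.6398, -0.1003, 0.0338]
eef_rot: [180.0, 0.0, 93.8]
contact_force: [-0.7, 0.3, -0.1]
finger_gap: 0.044
```

Call:
play_rows([
  [[0,0,-15,0,0,0,44],[0,0,-40,0,0,0,50],[0,0,-80,0,0,0,55],[0,0,-110,0,0,0,55],[0,0,-120,0,0,0,55],[0,0,-120,0,0,0,55],[0,0,-120,0,0,0,55]],
])

```text
time: 18.77
tool_pos: [0.6397, -0.1003, 0.1542]
eef_rot: [179.9, 0.0, 93.8]
contact_force: [-0.4, 0.5, -0.7]
finger_gap: 0.0546
```

```bash
python3 look.py b7 scene 130,250,170,290; python3 nxt.py scene 0.5,0.1415,0.15,34
```

```text
[ 0.6397 -0.1003  0.1542] [1.7992e+02 3.0000e-02 9.3840e+01] [-0.4   0.52 -0.72] 0.0546 18.77
scene amber 89 [ 0.5751 -0.1035  0.0338] 1.75
scene amber 158 [0.5531 0.2864 0.0144] 1.28
scene amber 168 [0.439  0.3617 0.0147] 1.23
scene green 97 [ 0.637  -0.0984  0.0342] 1.41
scene green 136 [0.4988 0.1422 0.015 ] 1.39
scene green 200 [0.5296 0.4065 0.0147] 1.3
delta to 0.5,0.1415,0.15,34 [ 250.1 -121.6    1.7] [-0.003 -0.002 -0.526]
```

View pics/b7_scene.png

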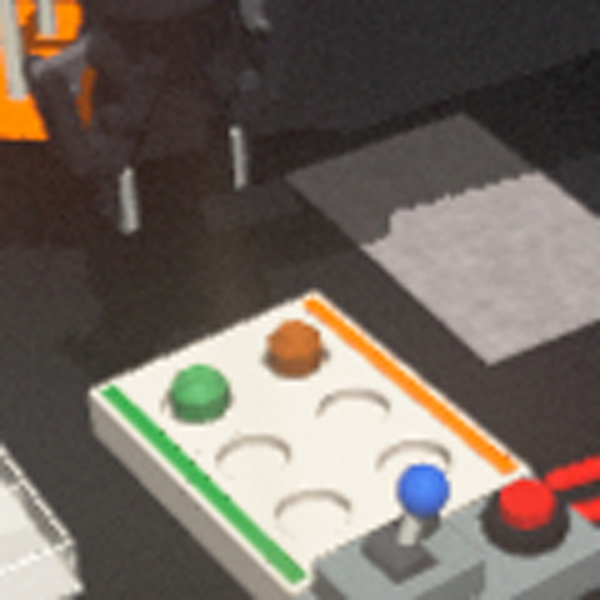

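Both beads are seated. Next is the knocked green bead at (0.500, 0.142). The path at z = 0.15 clears the lever.

Call:
play_rows([
  [[36,-17,0,0,0,-0.08,55],[72,-35,0,0,0,-0.16,55],[108,-52,0,0,0,-0.24,55],[144,-70,0,0,0,-0.32,55],[180,-87,0,0,0,-0.4,55],[216,-105,0,0,0,-0.48,55],[240,-117,0,0,0,-0.526,55],[250,-122,0,0,0,-0.526,55]],
])

```text
time: 19.53
tool_pos: [0.4976, 0.1434, 0.1505]
eef_rot: [-179.8, -0.2, 124.2]
contact_force: [0.3, 1.1, -0.4]
finger_gap: 0.0549
```

Call:
play_rows([
  [[0,0,30,0,0,0,55],[0,0,50,0,0,0,55],[0,0,50,0,0,0,55],[0,0,50,0,0,0,55]],
])

```text
time: 19.87
tool_pos: [0.4993, 0.1404, 0.1008]
eef_rot: [-179.7, -0.1, 123.9]
contact_force: [0.0, -0.5, 0.2]
finger_gap: 0.0549
```

```bash
python3 look.py b8 scene 180,300,240,360; python3 nxt.py scene 0.5,0.1415,0.006,34
```

```text
[0.4993 0.1404 0.1008] [-1.7971e+02 -1.3000e-01  1.2392e+02] [ 0.05 -0.47  0.19] 0.0549 19.87
scene amber 91 [ 0.5752 -0.104   0.0345] 1.7
scene amber 160 [0.5534 0.2861 0.015 ] 1.14
scene amber 168 [0.4388 0.362  0.0147] 1.27
scene green 96 [ 0.6372 -0.0983  0.0341] 1.49
scene green 137 [0.4991 0.1417 0.0152] 1.18
scene green 200 [0.5295 0.4065 0.0147] 1.27
delta to 0.5,0.1415,0.006,34 [ 1.7 -0.9 97.8] [ 0.     0.    -0.002]
```

View pics/b8_scene.png

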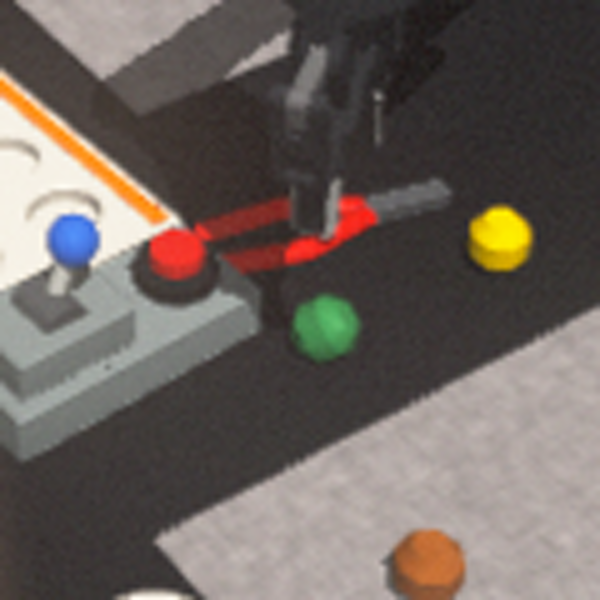

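The green bead at (325,325) is clear of the pliers (handles at (310,240)) and of the station corner. Gripping it.

Call:
play_rows([
  [[2,-1,25,0,0,0,55],[2,-1,50,0,0,0,55],[2,-1,75,0,0,0,55],[2,-1,90,0,0,0,55],[2,-1,97,0,0,0,55],[2,-1,97,0,0,0,55],[2,-1,97,0,0,0,40],[2,-1,97,0,0,0,20]],
])

```text
time: 20.63
tool_pos: [0.5009, 0.1422, 0.0083]
eef_rot: [179.8, 0.1, 124.0]
contact_force: [0.5, 0.4, 1.5]
finger_gap: 0.032
```

Call:
play_rows([
  [[0,0,0,0,0,0,0],[0,0,0,0,0,0,0],[0,0,0,0,0,0,0],[0,0,-25,0,0,0,0],[0,0,-60,0,0,0,0],[0,0,-100,0,0,0,0],[0,0,-135,0,0,0,0],[0,0,-145,0,0,0,0]],
])

```text
time: 21.3
tool_pos: [0.5028, 0.1428, 0.1591]
eef_rot: [179.4, 0.3, 124.0]
contact_force: [0.4, -0.2, 0.4]
finger_gap: 0.0286
```

```bash
python3 look.py b9 scene 150,300,200,350; python3 nxt.py scene 0.6361,-0.0448,0.15,3.85
```

```text
[0.5028 0.1428 0.1591] [179.37   0.31 123.99] [ 0.39 -0.23  0.37] 0.0286 21.3
scene amber 91 [ 0.5746 -0.1035  0.0338] 1.76
scene amber 157 [0.5531 0.2863 0.0147] 1.19
scene amber 165 [0.4386 0.3617 0.0149] 1.37
scene green 97 [ 0.6375 -0.0981  0.034 ] 1.78
scene green 200 [0.5295 0.4065 0.0148] 1.22
delta to 0.6361,-0.0448,0.15,3.85 [-230.5    6.9    6.3] [0.008 0.002 0.526]
```

View pics/b9_scene.png

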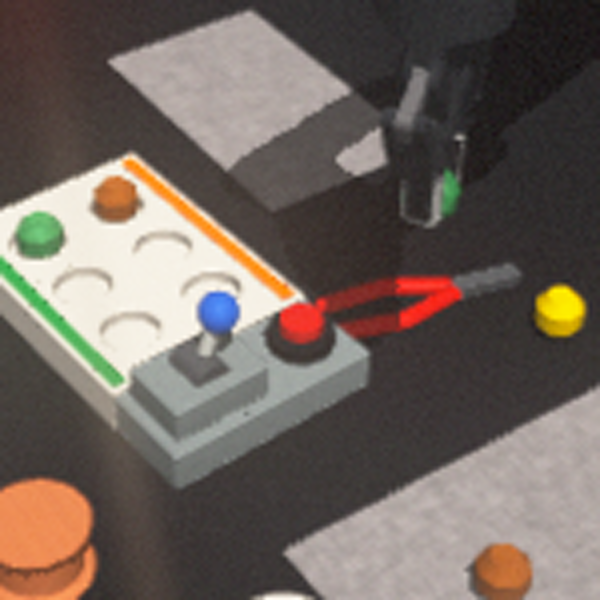

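Held. Carrying it to green pocket 2.

Call:
play_rows([
  [[-33,1,0,0,0,0.08,0],[-66,2,0,0,0,0.16,0],[-99,3,0,0,0,0.24,0],[-132,4,0,0,0,0.32,0],[-165,5,0,0,0,0.4,0],[-198,6,0,0,0,0.48,0],[-222,7,0,0,0,0.526,0],[-229,7,0,0,0,0.526,0]],
])

```text
time: 22.07
tool_pos: [0.633, -0.0467, 0.1482]
eef_rot: [-179.8, -0.0, 93.6]
contact_force: [-0.5, 0.1, -0.6]
finger_gap: 0.0284
```

Call:
play_rows([
  [[0,0,30,0,0,0,0],[0,0,65,0,0,0,0],[0,0,95,0,0,0,0],[0,0,100,0,0,0,0],[0,0,100,0,0,0,0],[0,0,100,0,0,0,0]],
])

```text
time: 22.57
tool_pos: [0.6326, -0.0435, 0.0513]
eef_rot: [-180.0, -0.0, 93.9]
contact_force: [0.8, 0.4, -0.2]
finger_gap: 0.029
```

```bash
python3 look.py b10 scene 130,250,170,290; python3 nxt.py scene 0.6361,-0.0448,0.033,3.85
```

```text
[ 0.6326 -0.0435  0.0513] [-1.7996e+02 -2.0000e-02  9.3880e+01] [ 0.78  0.38 -0.19] 0.029 22.57
scene amber 158 [0.5532 0.2861 0.0147] 1.21
scene amber 166 [0.4392 0.3619 0.0145] 1.29
scene green 28 [ 0.6623 -0.0881  0.0367] 2.48
scene green 202 [0.5293 0.4066 0.0146] 1.27
delta to 0.6361,-0.0448,0.033,3.85 [-1.   1.4 20.9] [0.004 0.001 0.   ]
```

View pics/b10_scene.png

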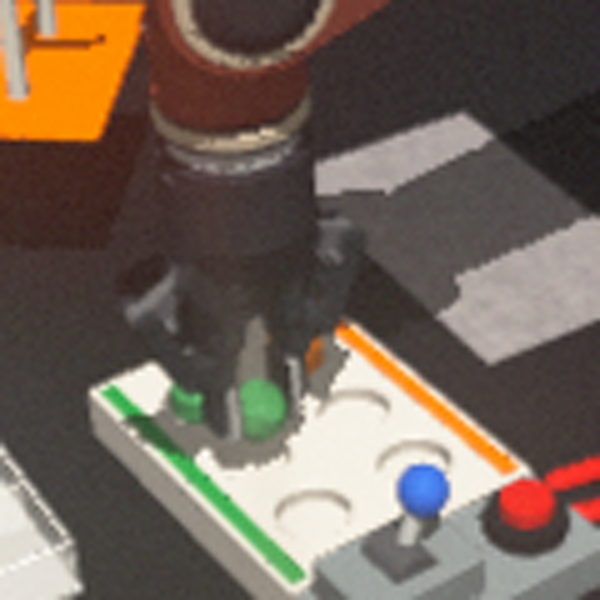

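Call:
play_rows([
  [[-1,2,8,0,0,0,0],[-1,2,15,0,0,0,0],[-1,2,20,0,0,0,0],[-1,2,20,0,0,0,0],[-1,2,20,0,0,0,33],[-1,2,20,0,0,0,38],[-1,2,20,0,0,0,42],[-1,2,20,0,0,0,44]],
])

```text
time: 23.33
tool_pos: [0.6351, -0.0448, 0.0316]
eef_rot: [180.0, 0.0, 93.8]
contact_force: [0.2, -0.4, -0.0]
finger_gap: 0.0439
```

Call:
play_rows([
  [[0,0,-15,0,0,0,44],[0,0,-40,0,0,0,50],[0,0,-80,0,0,0,55],[0,0,-110,0,0,0,55],[0,0,-120,0,0,0,55],[0,0,-120,0,0,0,55],[0,0,-120,0,0,0,55]],
])

```text
time: 23.92
tool_pos: [0.6351, -0.0448, 0.1521]
eef_rot: [179.9, 0.0, 93.8]
contact_force: [-0.8, 0.5, -0.9]
finger_gap: 0.055
```

```bash
python3 look.py b11 scene 130,250,170,290; python3 nxt.py scene 0.5545,0.2862,0.15,3.85
```

```text
[ 0.6351 -0.0448  0.1521] [1.7992e+02 2.0000e-02 9.3840e+01] [-0.82  0.47 -0.87] 0.055 23.92
scene amber 94 [ 0.5751 -0.1036  0.0339] 3.21
scene amber 161 [0.5533 0.2865 0.0148] 1.15
scene amber 165 [0.4387 0.3618 0.0147] 1.32
scene green 104 [ 0.6373 -0.0983  0.0342] 1.59
scene green 99 [ 0.638  -0.0284  0.0505] 4.69
scene green 198 [0.5292 0.4065 0.0147] 1.32
delta to 0.5545,0.2862,0.15,3.85 [335.2 -56.7  -0.5] [-0.004 -0.001 -0.   ]
```

View pics/b11_scene.png

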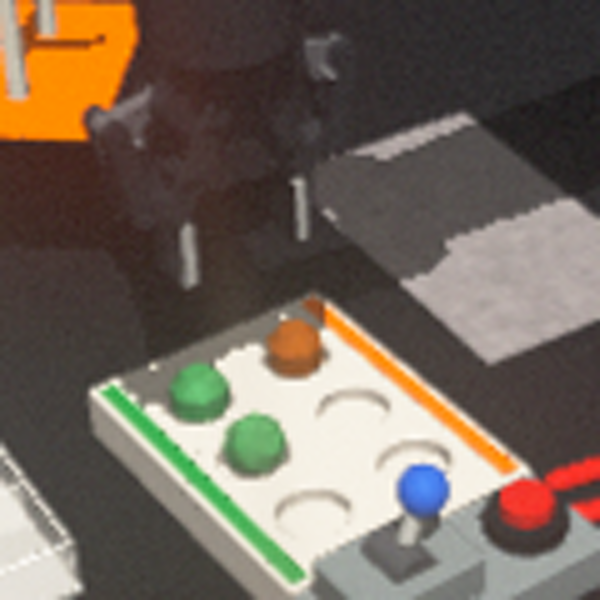

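The green bead looks seated at (257,443). Its depth fit was poor, so I will recheck with the next picture. Next is amber at (0.5545, 0.286).

Call:
play_rows([
  [[40,-7,0,0,0,0,55],[80,-14,0,0,0,0,55],[120,-21,0,0,0,0,55],[160,-28,0,0,0,0,55],[200,-35,0,0,0,0,55],[240,-42,0,0,0,0,55],[280,-49,0,0,0,0,55],[310,-54,0,0,0,0,55]],
])

```text
time: 24.68
tool_pos: [0.5576, 0.2633, 0.1484]
eef_rot: [-179.7, 0.0, 93.9]
contact_force: [1.0, -0.8, -0.4]
finger_gap: 0.0549
```

```bash
python3 nxt.py scene,top 0.5545,0.2862,0.1,3.85; python3 - <<'E'
from h import *
print(proj('scene',[[0.6361,-0.0448,.035],[.6399,-.1006,.035]]))
E
```

```text
scene amber 93 [ 0.5753 -0.1037  0.0344] 1.82
scene amber 161 [0.5532 0.2862 0.0146] 1.32
scene amber 168 [0.439  0.3616 0.0146] 1.25
scene green 98 [ 0.6375 -0.0985  0.0346] 1.54
scene green 100 [ 0.6373 -0.0271  0.05  ] 4.43
scene green 202 [0.5293 0.4066 0.0146] 1.22
top amber 72 [ 0.5725 -0.0979  0.0575] 4.47
top green 72 [ 0.635  -0.091   0.0558] 6.55
top green 72 [ 0.6312 -0.0383  0.0586] 4.71
top green 67 [0.5319 0.4055 0.0173] 1.69
delta to 0.5545,0.2862,0.1,3.85 [21.8 -1.  48.4] [-0.005 -0.     0.005]
[[219.25445604 218.6685582 ]
 [208.06321978 208.04780944]]
```

```bash
sed -i 's/np.median(P,0)\[:2\],0.015\]/np.median(P,0)[:2],np.percentile(P[:,2],95)-0.015]/' fit.py; python3 - <<'E'
from fit import *
for n in('scene','top'):
    z=np.load(n+'_last.npz')
    for b in beads(n,z['im'],z['d'],xmax=.68): print(n,b[0],b[1],b[3],b[4])
E
```

```text
scene amber 93 [ 0.5753 -0.1037  0.0344] 1.82
scene amber 161 [0.5532 0.2862 0.0146] 1.32
scene amber 168 [0.439  0.3616 0.0146] 1.25
scene green 98 [ 0.6375 -0.0985  0.0346] 1.54
scene green 100 [ 0.6329 -0.0446  0.0353] 1.62
scene green 202 [0.5293 0.4066 0.0146] 1.22
top amber 72 [ 0.578  -0.1044  0.0363] 1.31
top green 72 [ 0.6401 -0.0988  0.036 ] 2.18
top green 72 [ 0.6355 -0.0452  0.0375] 1.64
top green 67 [0.5319 0.4055 0.0173] 1.69
```

Call:
play_rows([
  [[12,0,20,0,0,0,55],[22,-1,40,0,0,0,55],[22,-1,48,0,0,0,55],[22,-1,48,0,0,0,55],[22,-1,48,0,0,0,55],[22,-1,48,0,0,0,55]],
])

```text
time: 25.28
tool_pos: [0.5585, 0.282, 0.1039]
eef_rot: [180.0, 0.0, 93.8]
contact_force: [-1.3, 0.2, 0.1]
finger_gap: 0.055
```

```bash
python3 look.py b12 scene 220,340,270,390; python3 nxt.py scene 0.5545,0.2862,0.006,3.85
```

```text
[0.5585 0.282  0.1039] [1.7997e+02 1.0000e-02 9.3780e+01] [-1.25  0.19  0.06] 0.055 25.28
scene amber 90 [ 0.5754 -0.1036  0.0343] 1.57
scene amber 162 [0.5533 0.2864 0.0147] 1.34
scene amber 165 [0.439  0.3619 0.0145] 1.21
scene green 99 [ 0.6368 -0.0982  0.0336] 1.81
scene green 99 [ 0.6327 -0.0446  0.0346] 1.63
scene green 201 [0.5293 0.4064 0.0146] 1.18
delta to 0.5545,0.2862,0.006,3.85 [ 4.  -4.4 98.7] [ 0.002 -0.    -0.001]
```

View pics/b12_scene.png

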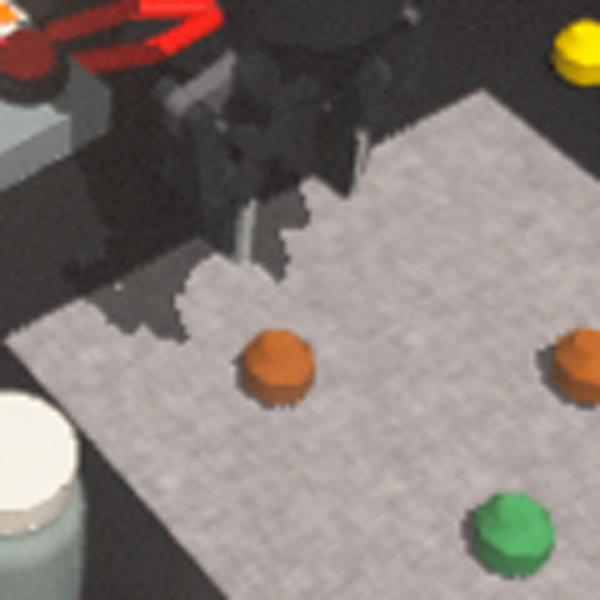

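All seated beads read 0.034–0.037 m high, which is correct. Gripping the amber bead at (278,368).

Call:
play_rows([
  [[4,-4,25,0,0,0,55],[4,-4,50,0,0,0,55],[4,-4,75,0,0,0,55],[4,-4,90,0,0,0,55],[4,-4,98,0,0,0,55],[4,-4,98,0,0,0,55],[4,-4,98,0,0,0,40],[4,-4,98,0,0,0,20]],
])

```text
time: 26.05
tool_pos: [0.555, 0.287, 0.0073]
eef_rot: [179.8, -0.1, 93.8]
contact_force: [-1.6, 0.5, 0.5]
finger_gap: 0.0318
```

Call:
play_rows([
  [[0,0,0,0,0,0,0],[0,0,0,0,0,0,0],[0,0,0,0,0,0,0],[0,0,-25,0,0,0,0],[0,0,-60,0,0,0,0],[0,0,-100,0,0,0,0],[0,0,-135,0,0,0,0],[0,0,-145,0,0,0,0]],
])

```text
time: 26.72
tool_pos: [0.5568, 0.2879, 0.1582]
eef_rot: [179.4, -0.2, 93.8]
contact_force: [1.0, 0.2, -0.2]
finger_gap: 0.0284
```

```bash
python3 look.py b13 scene 180,340,230,390; python3 nxt.py scene 0.5723,-0.049,0.15,3.85
```

```text
[0.5568 0.2879 0.1582] [179.38  -0.19  93.85] [ 0.95  0.21 -0.2 ] 0.0284 26.72
scene amber 92 [ 0.5751 -0.103   0.0342] 1.51
scene amber 165 [0.4391 0.3618 0.0149] 1.26
scene green 98 [ 0.637  -0.0985  0.0343] 1.57
scene green 100 [ 0.6332 -0.0447  0.0355] 1.84
scene green 202 [0.5293 0.4067 0.0148] 1.29
delta to 0.5723,-0.049,0.15,3.85 [-336.7   -5.9    3.7] [ 0.007 -0.002 -0.   ]
```

View pics/b13_scene.png

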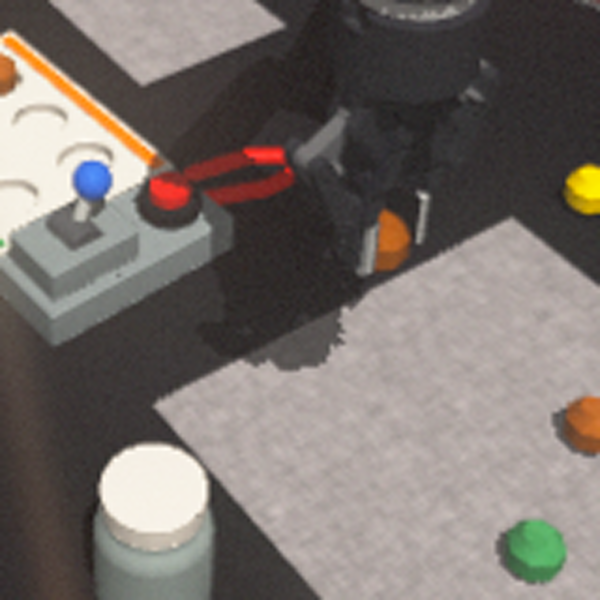

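Held. Carrying it to amber pocket 2 at z = 0.15, passing over the button and pliers.

Call:
play_rows([
  [[-30,0,0,0,0,0,0],[-70,-1,0,0,0,0,0],[-110,-2,0,0,0,0,0],[-150,-3,0,0,0,0,0],[-190,-3,0,0,0,0,0],[-230,-4,0,0,0,0,0],[-270,-5,0,0,0,0,0],[-305,-5,0,0,0,0,0]],
])

```text
time: 27.48
tool_pos: [0.5669, -0.0201, 0.1471]
eef_rot: [-179.7, -0.0, 93.8]
contact_force: [1.2, -0.1, -0.2]
finger_gap: 0.0283
```

Call:
play_rows([
  [[-30,0,0,0,0,0,0],[-31,0,10,0,0,0,0],[-31,0,40,0,0,0,0],[-31,0,75,0,0,0,0],[-31,0,95,0,0,0,0],[-31,0,98,0,0,0,0],[-31,0,98,0,0,0,0],[-31,0,98,0,0,0,0]],
])

```text
time: 28.15
tool_pos: [0.571, -0.0486, 0.0521]
eef_rot: [-180.0, -0.0, 93.9]
contact_force: [-0.1, 0.3, 1.0]
finger_gap: 0.0286
```

```bash
python3 look.py b14 scene 130,250,170,290; python3 nxt.py scene 0.5723,-0.049,0.033,3.85
```

```text
[ 0.571  -0.0486  0.0521] [-1.7997e+02 -2.0000e-02  9.3860e+01] [-0.06  0.34  1.01] 0.0286 28.15
scene amber 38 [ 0.5756 -0.1053  0.0342] 2.1
scene amber 167 [0.439  0.3617 0.0148] 1.47
scene green 98 [ 0.6373 -0.0981  0.0341] 1.58
scene green 102 [ 0.6331 -0.0443  0.0348] 1.62
scene green 203 [0.5294 0.4064 0.0149] 1.23
delta to 0.5723,-0.049,0.033,3.85 [ 0.1 -0.2 21.1] [0.003 0.001 0.   ]
```

View pics/b14_scene.png

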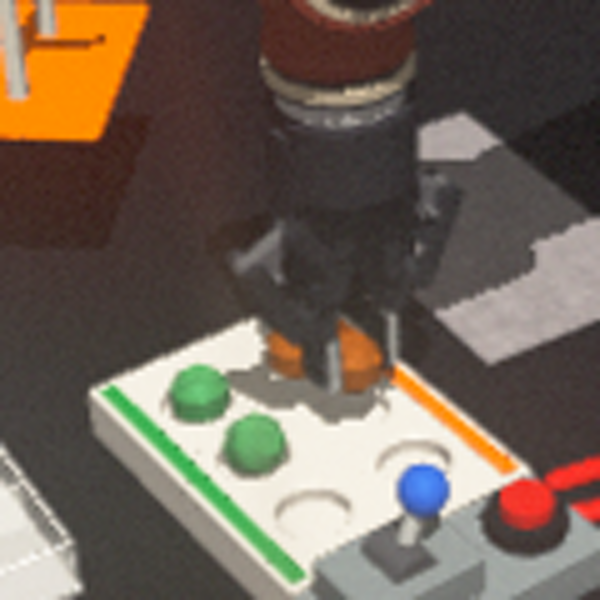

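Call:
play_rows([
  [[0,0,8,0,0,0,0],[0,0,15,0,0,0,0],[0,0,20,0,0,0,0],[0,0,20,0,0,0,0],[0,0,20,0,0,0,33],[0,0,20,0,0,0,38],[0,0,20,0,0,0,42],[0,0,20,0,0,0,44]],
])

```text
time: 28.92
tool_pos: [0.5714, -0.0491, 0.0328]
eef_rot: [180.0, 0.0, 93.8]
contact_force: [-0.4, 0.1, 0.0]
finger_gap: 0.0439
```

Call:
play_rows([
  [[0,0,-15,0,0,0,44],[0,0,-40,0,0,0,50],[0,0,-80,0,0,0,55],[0,0,-110,0,0,0,55],[0,0,-120,0,0,0,55],[0,0,-120,0,0,0,55],[0,0,-120,0,0,0,55]],
])

```text
time: 29.5
tool_pos: [0.5712, -0.049, 0.1524]
eef_rot: [180.0, 0.0, 93.8]
contact_force: [-0.8, 0.3, -0.7]
finger_gap: 0.0552
```

```bash
python3 look.py b15 scene 130,250,170,290; python3 nxt.py scene 0.4403,0.3615,0.15,3.85
```

```text
[ 0.5712 -0.049   0.1524] [1.7995e+02 1.0000e-02 9.3840e+01] [-0.82  0.32 -0.72] 0.0552 29.5
scene amber 93 [ 0.5751 -0.1041  0.0344] 1.55
scene amber 97 [ 0.569  -0.0504  0.0344] 1.45
scene amber 166 [0.4392 0.3616 0.0148] 1.34
scene green 99 [ 0.6372 -0.0982  0.0344] 1.44
scene green 100 [ 0.6334 -0.0443  0.0345] 1.62
scene green 203 [0.5293 0.4065 0.0148] 1.28
delta to 0.4403,0.3615,0.15,3.85 [ 418.  -101.6    0.7] [-0.004 -0.001 -0.   ]
```

View pics/b15_scene.png

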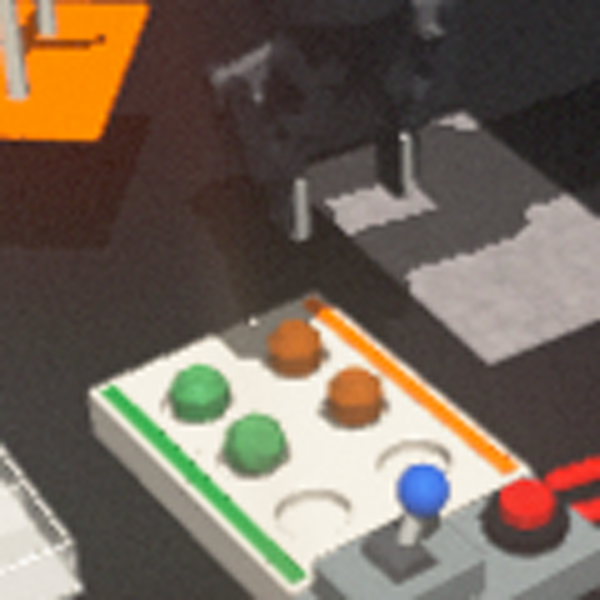

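Four are seated. Next is the amber bead at (0.440, 0.3615). The pink look-alike sits 79 mm further on in y and stays clear.

Call:
play_rows([
  [[40,-10,0,0,0,0,55],[80,-20,0,0,0,0,55],[120,-30,0,0,0,0,55],[160,-40,0,0,0,0,55],[200,-50,0,0,0,0,55],[240,-60,0,0,0,0,55],[280,-70,0,0,0,0,55],[320,-80,0,0,0,0,55]],
])

```text
time: 30.27
tool_pos: [0.4675, 0.2661, 0.1496]
eef_rot: [-179.8, 0.1, 93.8]
contact_force: [1.0, 0.5, -0.0]
finger_gap: 0.0548
```

Call:
play_rows([
  [[35,-8,0,0,0,0,55],[70,-16,10,0,0,0,55],[95,-21,30,0,0,0,55],[98,-22,50,0,0,0,55],[98,-22,50,0,0,0,55],[98,-22,50,0,0,0,55],[98,-22,50,0,0,0,55]],
])

```text
time: 30.85
tool_pos: [0.4413, 0.3604, 0.1018]
eef_rot: [-179.9, 0.1, 93.8]
contact_force: [0.2, -0.1, -0.4]
finger_gap: 0.055
```

```bash
python3 look.py b16 scene 220,360,300,440; python3 nxt.py scene 0.4403,0.3615,0.006,3.85
```

```text
[0.4413 0.3604 0.1018] [-1.7993e+02  5.0000e-02  9.3800e+01] [ 0.21 -0.14 -0.37] 0.055 30.85
scene amber 92 [ 0.5748 -0.1038  0.0342] 1.49
scene amber 96 [ 0.5694 -0.0498  0.0337] 1.49
scene amber 168 [0.439  0.3614 0.0145] 1.37
scene green 99 [ 0.637  -0.0984  0.0339] 1.55
scene green 98 [ 0.6331 -0.0447  0.0345] 1.54
scene green 201 [0.5293 0.4063 0.0147] 1.22
delta to 0.4403,0.3615,0.006,3.85 [ 0.8 -2.1 97.4] [ 0.001 -0.001 -0.002]
```

View pics/b16_scene.png

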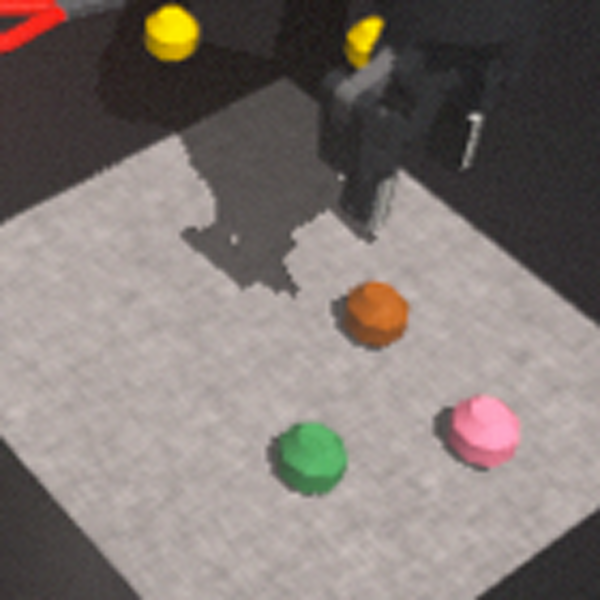

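The amber bead at (375,313) is straddled. The pink one at (483,430) is clear.

Call:
play_rows([
  [[1,-2,25,0,0,0,55],[1,-2,50,0,0,0,55],[1,-2,75,0,0,0,55],[1,-2,90,0,0,0,55],[1,-2,97,0,0,0,55],[1,-2,97,0,0,0,55],[1,-2,97,0,0,0,40],[1,-2,97,0,0,0,20]],
])

```text
time: 31.62
tool_pos: [0.4408, 0.3627, 0.0073]
eef_rot: [179.8, -0.1, 93.8]
contact_force: [-2.1, 0.3, 1.4]
finger_gap: 0.0317
```

Call:
play_rows([
  [[0,0,0,0,0,0,0],[0,0,0,0,0,0,0],[0,0,0,0,0,0,0],[0,0,-25,0,0,0,0],[0,0,-60,0,0,0,0],[0,0,-100,0,0,0,0],[0,0,-135,0,0,0,0],[0,0,-145,0,0,0,0]],
])

```text
time: 32.28
tool_pos: [0.4423, 0.3642, 0.1581]
eef_rot: [179.4, -0.3, 93.9]
contact_force: [1.7, 0.6, 0.7]
finger_gap: 0.0286
```

```bash
python3 look.py b17 scene 180,360,270,450; python3 nxt.py scene 0.5685,0.0068,0.15,3.85
```

```text
[0.4423 0.3642 0.1581] [179.41  -0.32  93.85] [1.65 0.6  0.72] 0.0286 32.28
scene amber 89 [ 0.5747 -0.104   0.0346] 1.97
scene amber 97 [ 0.5692 -0.0495  0.0342] 1.66
scene green 99 [ 0.637  -0.0985  0.0343] 1.43
scene green 102 [ 0.6336 -0.0446  0.0348] 1.62
scene green 200 [0.5294 0.4065 0.0147] 1.17
delta to 0.5685,0.0068,0.15,3.85 [-364.3  103.1    3.8] [ 0.007 -0.004 -0.   ]
```

View pics/b17_scene.png

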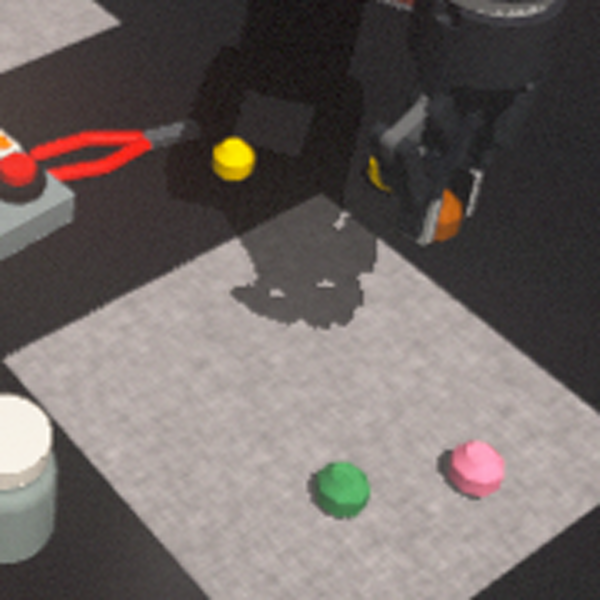

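Held. Carrying it to amber pocket 3.

Call:
play_rows([
  [[-30,8,0,0,0,0,0],[-68,19,0,0,0,0,0],[-106,30,0,0,0,0,0],[-144,41,0,0,0,0,0],[-182,52,0,0,0,0,0],[-220,63,0,0,0,0,0],[-258,74,0,0,0,0,0],[-296,85,0,0,0,0,0]],
])

```text
time: 33.05
tool_pos: [0.5425, 0.0706, 0.1473]
eef_rot: [-179.8, -0.0, 93.8]
contact_force: [1.5, 0.8, 0.0]
finger_gap: 0.0283
```

Call:
play_rows([
  [[-34,9,0,0,0,0,0],[-60,16,0,0,0,0,0],[-67,18,0,0,0,0,0],[-67,18,30,0,0,0,0],[-67,18,60,0,0,0,0],[-67,18,90,0,0,0,0],[-67,18,98,0,0,0,0],[-67,18,98,0,0,0,0]],
])

```text
time: 33.72
tool_pos: [0.5622, 0.0079, 0.0472]
eef_rot: [-179.4, -0.1, 93.9]
contact_force: [0.5, 0.7, -1.2]
finger_gap: 0.0283
```

```bash
python3 look.py b18 scene 130,250,170,290; python3 nxt.py scene 0.5685,0.0068,0.033,3.85
```

```text
[0.5622 0.0079 0.0472] [-1.7944e+02 -1.2000e-01  9.3870e+01] [ 0.47  0.72 -1.19] 0.0283 33.72
scene amber 71 [ 0.5745 -0.1035  0.0346] 1.7
scene amber 40 [ 0.5691 -0.0505  0.0342] 1.4
scene green 100 [ 0.6376 -0.098   0.0342] 1.57
scene green 103 [ 0.6325 -0.0441  0.0346] 1.51
scene green 198 [0.5296 0.4068 0.0149] 1.23
delta to 0.5685,0.0068,0.033,3.85 [-0.7  2.3 19.4] [-0.001 -0.     0.   ]
```

View pics/b18_scene.png

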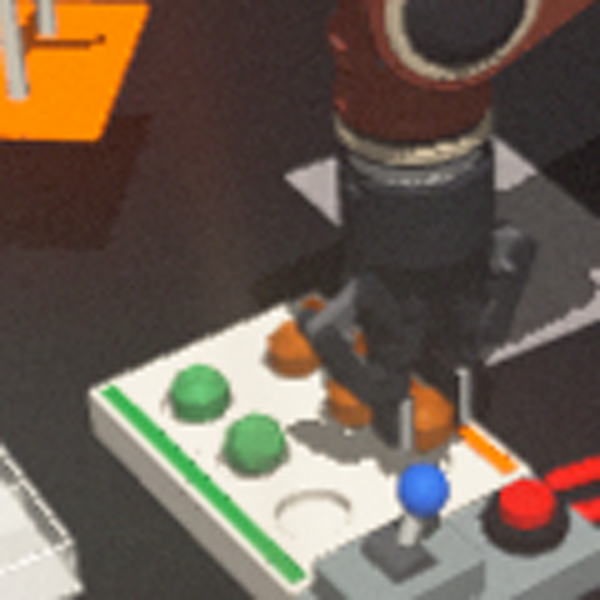

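Call:
play_rows([
  [[0,2,8,0,0,0,0],[0,2,12,0,0,0,0],[0,2,12,0,0,0,0]],
])

```text
time: 34.07
tool_pos: [0.5686, 0.007, 0.0405]
eef_rot: [180.0, 0.0, 93.8]
contact_force: [-1.2, 0.2, 0.8]
finger_gap: 0.0285
```

```bash
python3 -c "
from h import *
print(delta([0.5685,0.0068,0.033],3.85))"
```

```text
(array([-0.2, -0.1,  7.5]), array([ 0.001,  0.   , -0.   ]))
```

Call:
play_rows([
  [[0,0,5,0,0,0,0],[0,0,7,0,0,0,0],[0,0,7,0,0,0,0],[0,0,7,0,0,0,33],[0,0,7,0,0,0,38],[0,0,7,0,0,0,42],[0,0,7,0,0,0,44]],
])

```text
time: 34.65
tool_pos: [0.5686, 0.0069, 0.0336]
eef_rot: [180.0, 0.0, 93.8]
contact_force: [-0.6, 0.3, 0.5]
finger_gap: 0.0441
```

Call:
play_rows([
  [[0,0,-15,0,0,0,44],[0,0,-40,0,0,0,50],[0,0,-80,0,0,0,55],[0,0,-110,0,0,0,55],[0,0,-120,0,0,0,55],[0,0,-120,0,0,0,55],[0,0,-120,0,0,0,55]],
])

```text
time: 35.23
tool_pos: [0.5683, 0.0069, 0.1533]
eef_rot: [180.0, 0.0, 93.8]
contact_force: [-0.4, -0.6, -0.4]
finger_gap: 0.0552
```

```bash
python3 look.py b19 scene 130,250,170,290; python3 nxt.py scene 0.5307,0.4062,0.15,3.85
```

```text
[0.5683 0.0069 0.1533] [1.7997e+02 1.0000e-02 9.3840e+01] [-0.43 -0.6  -0.44] 0.0552 35.23
scene amber 95 [ 0.5746 -0.1041  0.0349] 2.68
scene amber 102 [ 0.5688 -0.0492  0.0338] 2.48
scene amber 85 [0.5669 0.0067 0.0335] 1.68
scene green 101 [ 0.6372 -0.0982  0.0346] 1.88
scene green 100 [ 0.6333 -0.0444  0.0349] 1.74
scene green 202 [0.5296 0.4065 0.015 ] 1.22
delta to 0.5307,0.4062,0.15,3.85 [400.6  -9.4   1.1] [-0.004 -0.001 -0.   ]
```

View pics/b19_scene.png

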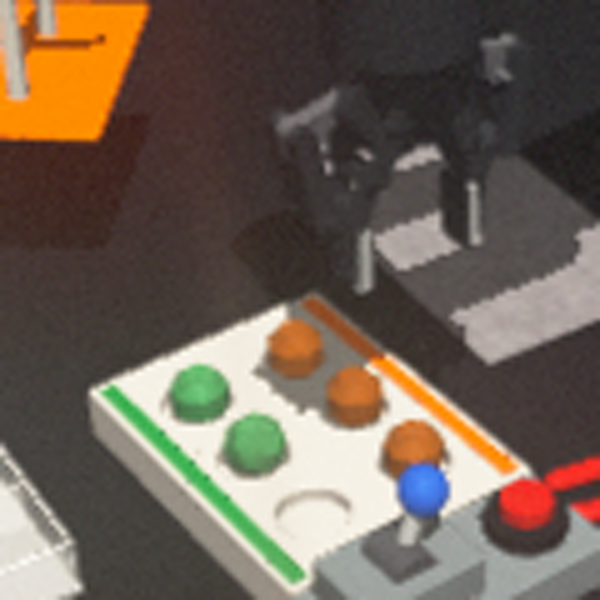

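Five are seated. Last is the green bead at (0.5307, 0.406).

Call:
play_rows([
  [[40,-1,0,0,0,0,55],[80,-2,0,0,0,0,55],[120,-3,0,0,0,0,55],[160,-4,0,0,0,0,55],[200,-5,0,0,0,0,55],[240,-6,0,0,0,0,55],[280,-7,0,0,0,0,55],[320,-8,0,0,0,0,55]],
])

```text
time: 36.0
tool_pos: [0.537, 0.327, 0.1502]
eef_rot: [-179.8, 0.1, 93.8]
contact_force: [1.1, -0.0, 1.0]
finger_gap: 0.0552
```

Call:
play_rows([
  [[35,-1,0,0,0,0,55],[65,-1,10,0,0,0,55],[78,-1,30,0,0,0,55],[80,-1,50,0,0,0,55],[80,-1,50,0,0,0,55],[80,-1,50,0,0,0,55],[80,-1,50,0,0,0,55]],
])

```text
time: 36.58
tool_pos: [0.5323, 0.4047, 0.1026]
eef_rot: [-179.9, 0.0, 93.8]
contact_force: [-0.6, 0.1, 0.1]
finger_gap: 0.055
```

```bash
python3 look.py b20 scene 220,380,300,460; python3 nxt.py scene 0.5307,0.4062,0.006,3.85
```

```text
[0.5323 0.4047 0.1026] [-1.7992e+02  5.0000e-02  9.3810e+01] [-0.62  0.12  0.1 ] 0.055 36.58
scene amber 90 [ 0.5751 -0.1036  0.034 ] 1.71
scene amber 97 [ 0.5691 -0.0493  0.034 ] 1.58
scene amber 87 [0.5668 0.0068 0.0341] 1.7
scene green 98 [ 0.6372 -0.0982  0.0338] 1.44
scene green 101 [ 0.6329 -0.0445  0.0351] 1.68
scene green 202 [0.5295 0.4065 0.0147] 1.2
delta to 0.5307,0.4062,0.006,3.85 [ 1.2 -2.8 98.6] [ 0.002 -0.001 -0.001]
```

View pics/b20_scene.png

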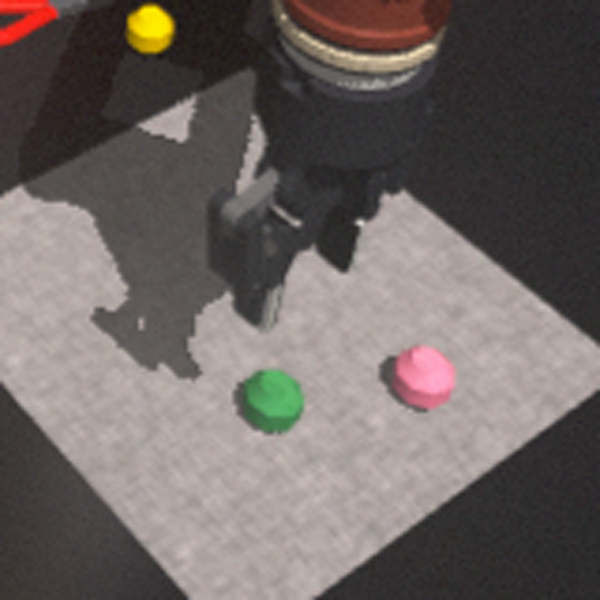

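The green bead at (273,400) is straddled. The pink one at (424,377) is about 20 mm from the finger's back. Gripping the green bead.

Call:
play_rows([
  [[1,-3,25,0,0,0,50],[1,-3,50,0,0,0,50],[1,-3,75,0,0,0,50],[1,-3,90,0,0,0,50],[1,-3,98,0,0,0,50],[1,-3,98,0,0,0,50],[1,-3,98,0,0,0,40],[1,-3,98,0,0,0,20]],
])

```text
time: 37.35
tool_pos: [0.5309, 0.407, 0.0075]
eef_rot: [179.8, -0.1, 93.8]
contact_force: [-2.0, -1.4, 9.7]
finger_gap: 0.0296
```

Call:
play_rows([
  [[0,0,0,0,0,0,0],[0,0,0,0,0,0,0],[0,0,0,0,0,0,0],[0,0,-25,0,0,0,0],[0,0,-60,0,0,0,0],[0,0,-100,0,0,0,0],[0,0,-135,0,0,0,0],[0,0,-145,0,0,0,0]],
])

```text
time: 38.02
tool_pos: [0.5325, 0.4082, 0.1584]
eef_rot: [179.4, -0.3, 93.8]
contact_force: [0.5, 0.8, 1.3]
finger_gap: 0.028
```

```bash
python3 look.py b21 scene 180,360,270,450; python3 nxt.py scene 0.6324,0.0111,0.15,3.85
```

```text
[0.5325 0.4082 0.1584] [179.41  -0.31  93.85] [0.45 0.78 1.27] 0.028 38.02
scene amber 91 [ 0.5753 -0.104   0.0339] 1.74
scene amber 97 [ 0.5689 -0.0491  0.0342] 1.63
scene amber 87 [0.5666 0.0057 0.0342] 1.5
scene green 99 [ 0.6371 -0.0984  0.0337] 1.57
scene green 100 [ 0.6331 -0.0445  0.035 ] 1.71
delta to 0.6324,0.0111,0.15,3.85 [-402.2   74.2    3.7] [ 0.007 -0.003 -0.   ]
```

View pics/b21_scene.png

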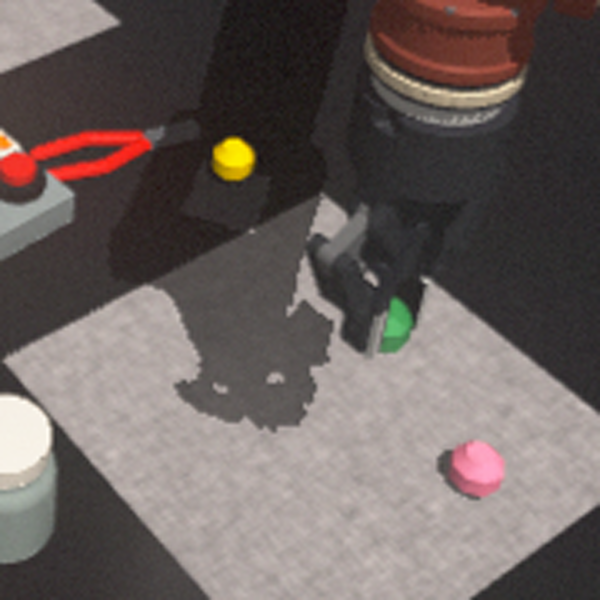

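Held. Carrying it to green pocket 3, over the lever with 40 mm to spare.

Call:
play_rows([
  [[-35,6,0,0,0,0,0],[-75,13,0,0,0,0,0],[-115,21,0,0,0,0,0],[-155,28,0,0,0,0,0],[-195,35,0,0,0,0,0],[-235,43,0,0,0,0,0],[-275,50,0,0,0,0,0],[-315,58,0,0,0,0,0]],
])

```text
time: 38.78
tool_pos: [0.6066, 0.0939, 0.1467]
eef_rot: [-179.7, -0.0, 93.8]
contact_force: [0.1, -0.2, -0.7]
finger_gap: 0.0285
```

Call:
play_rows([
  [[-35,6,0,0,0,0,0],[-70,12,0,0,0,0,0],[-85,15,0,0,0,0,0],[-86,16,0,0,0,0,0],[-86,16,0,0,0,0,0]],
])

```text
time: 39.2
tool_pos: [0.6291, 0.0109, 0.1478]
eef_rot: [-179.8, -0.1, 93.7]
contact_force: [-0.6, 1.0, -0.4]
finger_gap: 0.0285
```

```bash
python3 -c "
from h import *
print(delta([0.6324,0.0111,0.045],3.85))"
```

```text
(array([-1.000e-01,  3.700e+00,  1.028e+02]), array([-0.004, -0.001, -0.002]))
```

Call:
play_rows([
  [[0,2,10,0,0,0,0],[0,2,40,0,0,0,0],[0,2,70,0,0,0,0],[0,2,95,0,0,0,0],[0,2,102,0,0,0,0],[0,2,102,0,0,0,0],[0,2,102,0,0,0,0]],
])

```text
time: 39.78
tool_pos: [0.6321, 0.0123, 0.0483]
eef_rot: [-180.0, -0.0, 93.9]
contact_force: [0.6, 0.3, 0.2]
finger_gap: 0.0284
```

```bash
python3 look.py b22 scene 130,250,170,290; python3 -c "
from h import *
print(delta([0.6324,0.0111,0.033],3.85))"
```

```text
[0.6321 0.0123 0.0483] [-1.7998e+02 -1.0000e-02  9.3930e+01] [0.64 0.25 0.23] 0.0284 39.78
(array([-0.8, -0.9, 16.8]), array([0.002, 0.   , 0.001]))
```

View pics/b22_scene.png

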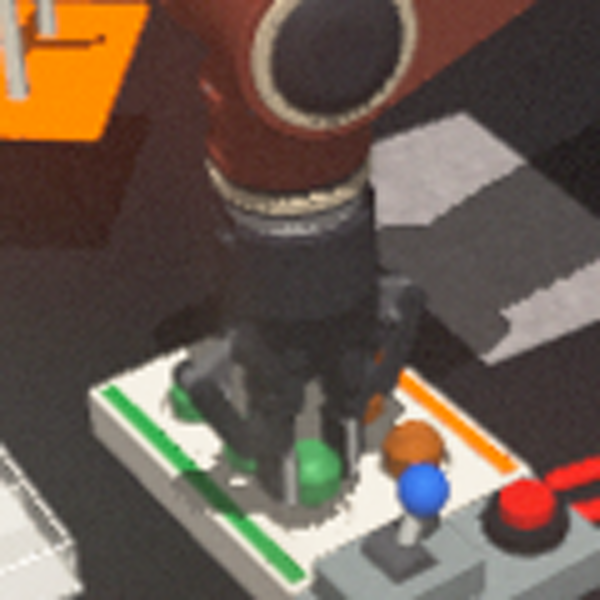

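Call:
play_rows([
  [[-1,-1,8,0,0,0,0],[-1,-1,14,0,0,0,0],[-1,-1,16,0,0,0,0],[-1,-1,16,0,0,0,0],[-1,-1,16,0,0,0,33],[-1,-1,16,0,0,0,38],[-1,-1,16,0,0,0,42],[-1,-1,16,0,0,0,44]],
])

```text
time: 40.5
tool_pos: [0.6315, 0.0101, 0.0327]
eef_rot: [180.0, 0.0, 93.8]
contact_force: [-0.0, -1.0, 0.1]
finger_gap: 0.0442
```

Call:
play_rows([
  [[0,0,-15,0,0,0,44],[0,0,-40,0,0,0,50],[0,0,-80,0,0,0,55],[0,0,-110,0,0,0,40],[0,0,-120,0,0,0,20],[0,0,-120,0,0,0,0],[0,0,-120,0,0,0,0]],
])

```text
time: 41.08
tool_pos: [0.6315, 0.0101, 0.1531]
eef_rot: [179.9, 0.0, 93.8]
contact_force: [-0.9, -0.1, -0.3]
finger_gap: 0.0065
```

```bash
python3 look.py b23 scene 100,250,120,320; python3 nxt.py scene,top; python3 -c "
from h import *
print(bot.sense()['finger_gap'],delta([0.580,0.0845,0.15],93.85))"
```

```text
[0.6315 0.0101 0.1531] [1.7992e+02 1.0000e-02 9.3840e+01] [-0.95 -0.15 -0.32] 0.0065 41.08
scene amber 91 [ 0.5745 -0.1039  0.0339] 3.31
scene amber 103 [ 0.5691 -0.0499  0.0342] 2.42
scene amber 88 [0.5668 0.0061 0.0339] 1.54
scene green 105 [ 0.6373 -0.0981  0.0345] 2.0
scene green 107 [ 0.633  -0.0443  0.0348] 1.85
scene green 110 [0.6299 0.0098 0.034 ] 1.31
top amber 75 [ 0.5773 -0.1047  0.0361] 1.88
top green 73 [ 0.6398 -0.0985  0.0362] 1.98
-4.5021844977031177e-05 (array([ 77.4, -44.6,  -0.2]), array([-0.004,  0.003,  1.571]))
```

View pics/b23_scene.png

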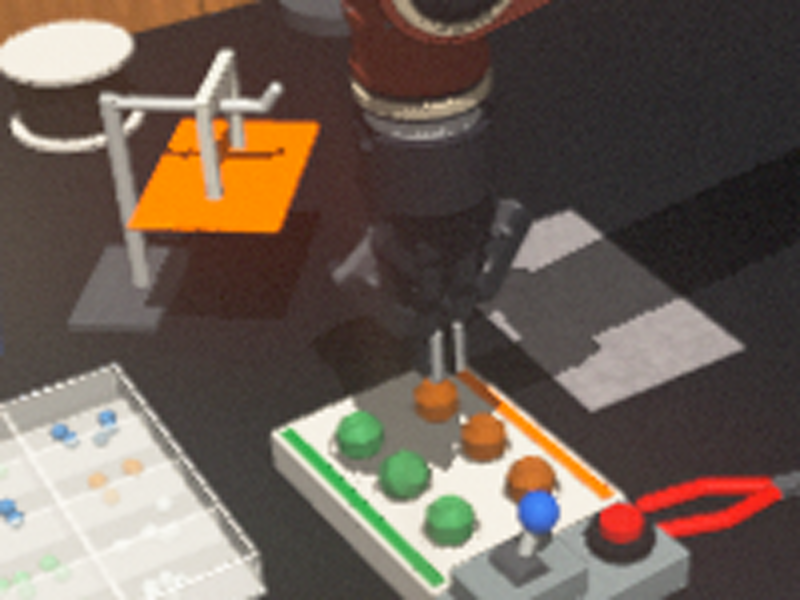

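All six beads sit in their pockets (z about 0.034). The cover hangs still. For the lever I use closed fingers, starting on the -x side of the ball at (0.570, 0.084).

```bash
python3 -c "
from h import *
print(delta([0.570,0.0841,0.15],3.85))"
```

```text
(array([ 77.6, -54.6,  -0.2]), array([-0.005, -0.001, -0.   ]))
```

Call:
play_rows([
  [[30,-21,0,0,0,0,0],[60,-42,0,0,0,0,0],[76,-54,0,0,0,0,0],[77,-55,0,0,0,0,0],[77,-55,0,0,0,0,0],[77,-55,0,0,0,0,0]],
])

```text
time: 41.73
tool_pos: [0.571, 0.0829, 0.1512]
eef_rot: [-179.9, 0.0, 93.8]
contact_force: [0.5, -0.1, -0.8]
finger_gap: -0.0001
```

Call:
play_rows([
  [[0,0,25,0,0,0,0],[0,0,50,0,0,0,0],[0,0,68,0,0,0,0],[0,0,73,0,0,0,0],[0,0,73,0,0,0,0],[0,0,73,0,0,0,0]],
])

```text
time: 42.23
tool_pos: [0.572, 0.0827, 0.0797]
eef_rot: [180.0, 0.0, 93.8]
contact_force: [1.2, -0.1, 0.8]
finger_gap: 0.0001
```

```bash
python3 look.py c1 scene 160,270,200,310; python3 -c "
from h import *
print(delta([0.570,0.0841,0.078],3.85))"
```

```text
[0.572  0.0827 0.0797] [1.7998e+02 1.0000e-02 9.3790e+01] [ 1.16 -0.07  0.77] 0.0001 42.23
(array([ 1.4, -2.5,  2.6]), array([ 0.002,  0.   , -0.001]))
```

View pics/c1_scene.png

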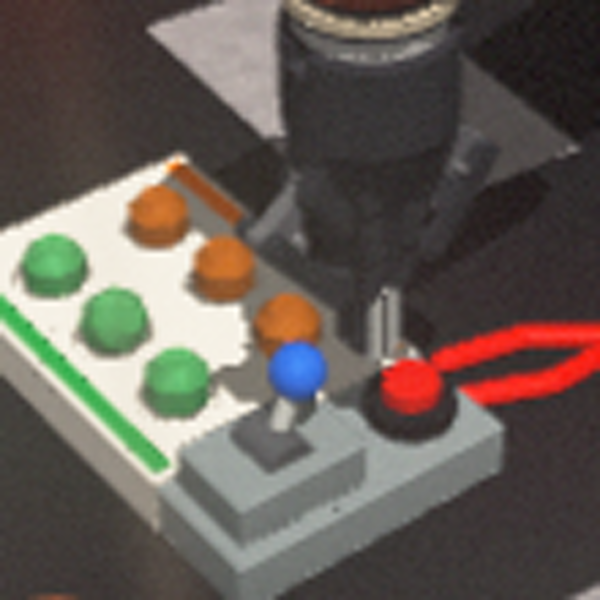

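Call:
play_rows([
  [[2,8,0,0,0,0,0],[2,16,0,0,0,0,0],[2,24,0,0,0,0,0],[2,32,0,0,0,0,0],[2,40,0,0,0,0,0],[2,40,0,0,0,0,0]],
])

```text
time: 42.78
tool_pos: [0.6134, 0.0881, 0.0804]
eef_rot: [179.8, 0.0, 93.8]
contact_force: [-0.1, -1.0, 0.1]
finger_gap: -0.0
```

```bash
python3 look.py c2 scene 160,270,200,310
```

```text
[0.6134 0.0881 0.0804] [1.7982e+02 1.0000e-02 9.3840e+01] [-0.12 -1.04  0.07] -0.0 42.78
```

View pics/c2_scene.png

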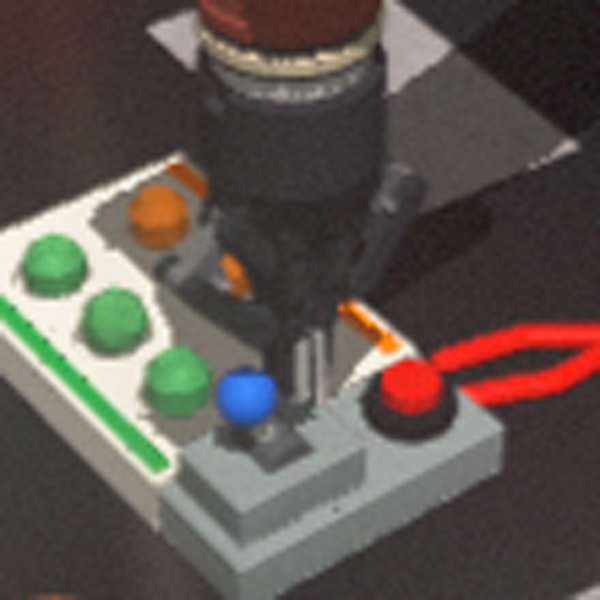

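The ball has swung toward the green side, from (298,370) to (247,395). Pushing on in small steps to the stop.

Call:
play_rows([
  [[0,3,0,0,0,0,0],[0,5,0,0,0,0,0],[0,7,0,0,0,0,0],[0,7,0,0,0,0,0]],
])

```text
time: 43.17
tool_pos: [0.6178, 0.0884, 0.0789]
eef_rot: [-180.0, -0.0, 93.8]
contact_force: [-1.1, 0.6, 0.0]
finger_gap: 0.0001
```

Call:
play_rows([
  [[0,2,0,0,0,0,0],[0,3,0,0,0,0,0],[0,3,0,0,0,0,0]],
])

```text
time: 43.42
tool_pos: [0.6207, 0.0886, 0.0789]
eef_rot: [-180.0, -0.0, 93.8]
contact_force: [-1.8, 0.3, 0.5]
finger_gap: 0.0001
```

```bash
cat > ball.py <<'E'
from fit import *
for n in('scene','top'):
    im,d=bot.grab_frame(n); C=cloud(n,d); h=cv2.cvtColor(im,cv2.COLOR_BGR2HSV)
    m=(h[...,0]>100)&(h[...,0]<130)&(h[...,1]>110)&(d>0)&(np.linalg.norm(C[...,:2]-[.63,.088],axis=-1)<.07)&(C[...,2]>.06)&(C[...,2]<.13)
    P=C[m]
    if len(P)<10: print(n,'few'); continue
    f=lambda c:np.linalg.norm(P-c,axis=1)-.013
    r=least_squares(f,P.mean(0)-[0,0,.008],loss='soft_l1',f_scale=.002).x; print(n,len(P),r.round(4),'station x of ball',((r[0]-.6042)*.9977+(r[1]+.0469)*.0671).round(4))
E
python3 look.py c3 scene 160,270,200,310; python3 ball.py
```

```text
[0.6207 0.0886 0.0789] [-179.95   -0.     93.84] [-1.84  0.31  0.48] 0.0001 43.42
scene 93 [0.6447 0.0889 0.0855] station x of ball 0.0495
top few
```

View pics/c3_scene.png

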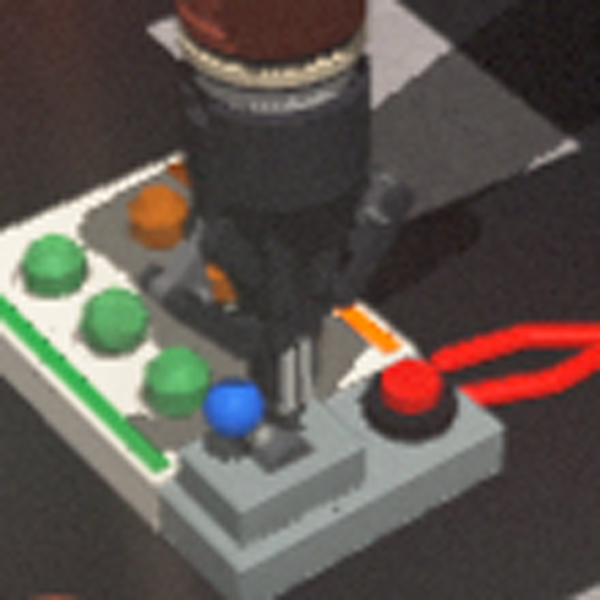

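Call:
play_rows([
  [[0,1,0,0,0,0,0],[0,2,0,0,0,0,0],[0,2,0,0,0,0,0]],
])

```text
time: 43.82
tool_pos: [0.6212, 0.0887, 0.0788]
eef_rot: [-179.7, 0.0, 93.8]
contact_force: [-8.3, -1.0, 3.2]
finger_gap: 0.0003
```

Call:
play_rows([
  [[0,1,0,0,0,0,0],[0,2,0,0,0,0,0],[0,2,0,0,0,0,0]],
])

```text
time: 44.07
tool_pos: [0.6215, 0.0887, 0.0787]
eef_rot: [-179.4, 0.0, 93.9]
contact_force: [-14.5, -0.9, 6.3]
finger_gap: -0.0001
```

At the stop: force rises to 14 N with no further travel. Backing off, then rising.

Call:
play_rows([
  [[0,-8,0,0,0,0,0],[0,-20,0,0,0,0,0],[0,-35,0,0,0,0,0],[0,-45,0,0,0,0,0],[0,-45,-20,0,0,0,0],[0,-45,-40,0,0,0,0],[0,-45,-40,0,0,0,0]],
])

```text
time: 44.65
tool_pos: [0.5832, 0.086, 0.1245]
eef_rot: [179.4, 0.0, 93.8]
contact_force: [0.8, -0.7, 1.1]
finger_gap: 0.0002
```

```bash
python3 look.py c4 scene 160,270,200,310; python3 ball.py; python3 -c "
from h import *
print(delta([0.5504,0.0828,0.07],3.85))"
```

```text
[0.5832 0.086  0.1245] [1.7944e+02 2.0000e-02 9.3840e+01] [ 0.85 -0.67  1.12] 0.0002 44.65
scene 88 [0.6453 0.0892 0.0855] station x of ball 0.0501
top few
(array([ -1.1, -30.2,  49.4]), array([ 0.001,  0.   , -0.   ]))
```

View pics/c4_scene.png

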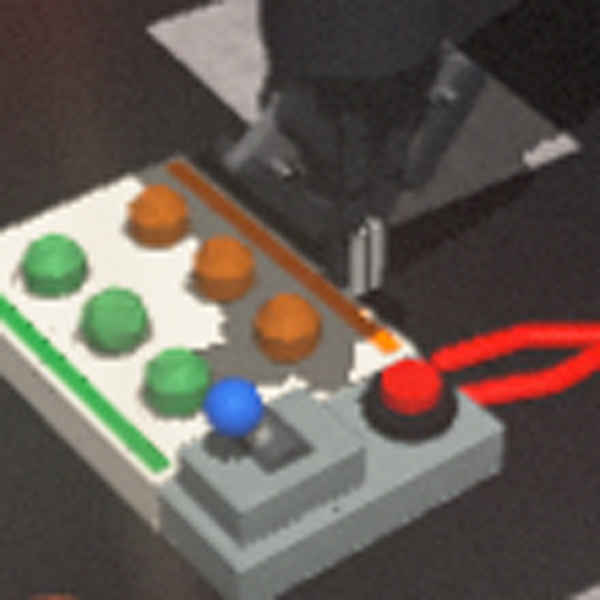

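The lever stays at its stop. Now pressing the start button at (0.5504, 0.0828).

Call:
play_rows([
  [[-1,-15,0,0,0,0,0],[-1,-29,15,0,0,0,0],[-1,-29,35,0,0,0,0],[-1,-29,49,0,0,0,0],[-1,-29,49,0,0,0,0],[-1,-29,49,0,0,0,0]],
])

```text
time: 45.3
tool_pos: [0.5498, 0.0829, 0.0684]
eef_rot: [-179.8, -0.0, 93.8]
contact_force: [-0.5, -0.5, 0.8]
finger_gap: 0.0
```

```bash
python3 look.py c5 scene 160,270,200,310; python3 -c "
from h import *
print(delta([0.5504,0.0828,0.048],3.85))"
```

```text
[0.5498 0.0829 0.0684] [-1.7979e+02 -1.0000e-02  9.3840e+01] [-0.52 -0.49  0.8 ] 0.0 45.3
(array([-0.1, -0.5, 21.8]), array([-0.001, -0.   , -0.   ]))
```

View pics/c5_scene.png

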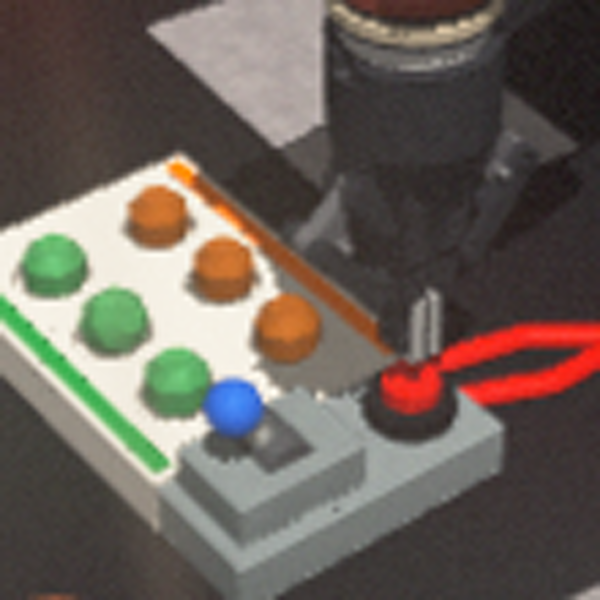

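Call:
play_rows([
  [[0,0,10,0,0,0,0],[0,0,18,0,0,0,0],[0,0,22,0,0,0,0],[0,0,25,0,0,0,0],[0,0,26,0,0,0,0],[0,0,26,0,0,0,0]],
])

```text
time: 45.85
tool_pos: [0.5518, 0.083, 0.046]
eef_rot: [180.0, 0.0, 93.8]
contact_force: [-3.5, -0.6, 9.6]
finger_gap: -0.0002
```

Call:
play_rows([
  [[0,0,1,0,0,0,0],[0,0,2,0,0,0,0],[0,0,2,0,0,0,0]],
])

```text
time: 46.1
tool_pos: [0.5519, 0.0829, 0.0458]
eef_rot: [-180.0, 0.0, 93.9]
contact_force: [-8.8, -0.4, 20.0]
finger_gap: -0.0002
```

Force is 20 N at z = 0.0458, stiffer than the button's 5 N. I look before going further.

```bash
python3 look.py c6 scene,top 170,250,230,310
```

```text
[0.5519 0.0829 0.0458] [-1.7997e+02  2.0000e-02  9.3860e+01] [-8.8  -0.42 20.02] -0.0002 46.1
```

View pics/c6_scene.png

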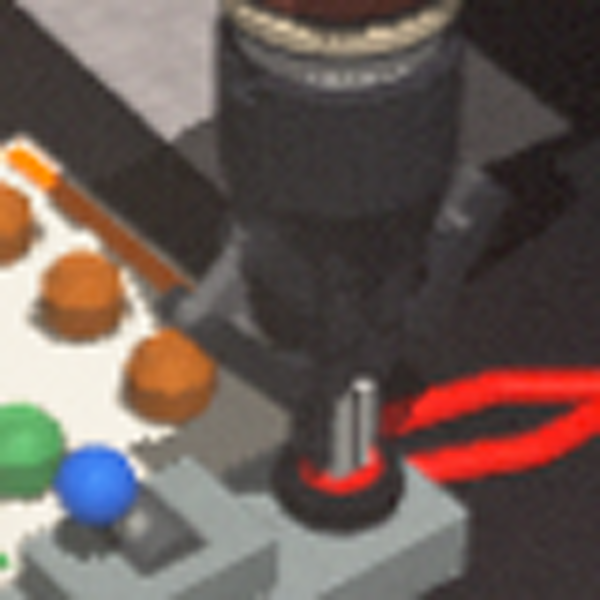

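```bash
python3 - <<'E'
from h import *
for f,n in(('scene0.npz','scene'),('scene_last.npz','scene'),('top0.npz','top'),('top_last.npz','top')):
    z=np.load(f); im,d=z['im'],z['d']; C=cloud(n,d); h=cv2.cvtColor(im,cv2.COLOR_BGR2HSV)
    m=((h[...,0]<6)|(h[...,0]>174))&(h[...,1]>150)&(np.linalg.norm(C[...,:2]-[.5504,.0828],axis=-1)<.02)&(C[...,2]>.03)
    ys,xs=np.nonzero(m); P=C[m]
    print(f,len(P),P[:,2].round(4) if len(P)<25 else np.percentile(P[:,2],[10,50,90]).round(4),ys.max() if len(P) else 0,np.round((P[:,0].mean(),P[:,1].mean()),4) if len(P) else '')
    c=(np.linalg.norm(C[...,:2]-[.5504,.0828],axis=-1)<.022)&(np.linalg.norm(C[...,:2]-[.5504,.0828],axis=-1)>.016)&(C[...,2]>.02)&(C[...,2]<.06)&(h[...,2]<80)
    print('  collar med z',np.median(C[c][:,2]).round(4))
E
```

```text
scene0.npz 91 [0.0415 0.0493 0.0523] 235 [0.5499 0.0863]
  collar med z 0.0383
scene_last.npz 109 [0.0421 0.3609 0.363 ] 235 [0.5544 0.085 ]
  collar med z 0.0389
top0.npz 72 [0.0439 0.0516 0.0546] 198 [0.5502 0.0832]
  collar med z 0.0418
top_last.npz 0 [] 0 
  collar med z 0.0389
```

```bash
python3 - <<'E'
from h import *
for f in('scene0.npz','scene_last.npz'):
    z=np.load(f); im,d=z['im'],z['d']; C=cloud('scene',d); h=cv2.cvtColor(im,cv2.COLOR_BGR2HSV)
    m=((h[...,0]<6)|(h[...,0]>174))&(h[...,1]>150)&(np.linalg.norm(C[...,:2]-[.5504,.0868],axis=-1)<.02)&(C[...,2]>.03)&(C[...,2]<.08)
    for r in np.unique(np.nonzero(m)[0]): print(r,(C[r][m[r]][:,2]*1000).round().astype(int))
E
```

```text
226 [48 50 49 50 50]
227 [53 51 51 52 51 50 50 53]
228 [50 52 49 52 50 51 48 54 49 52]
229 [50 52 50 52 52 48 50 50 52 53]
230 [49 51 49 51 49 52 52 50 53 49 48]
231 [51 49 50 49 49 53 53 53 49 51 45]
232 [47 50 49 49 52 50 50 45 48 39]
233 [41 45 45 47 48 47 48 46 44 43 42]
234 [41 45 43 45 46 44 45 41 39]
235 [41 41 41 42 39]
230 [38]
231 [42]
232 [44 45 46 43 40]
233 [43 43 43 42 45 45 42 43 41]
234 [41 44 42 44 46 43 43 42 40]
235 [42 40 42 44 40]
```

The red top dropped from about 50.5 mm to about 44 mm, a full press of roughly 6 mm. Releasing and rising clear.

Call:
play_rows([
  [[0,0,-10,0,0,0,0],[0,0,-40,0,0,0,0],[0,0,-80,0,0,0,0],[0,0,-120,0,0,0,0],[0,0,-150,0,0,0,0],[0,-40,-150,0,0,0,0],[0,-80,-150,0,0,0,0],[0,-80,-150,0,0,0,0]],
])

```text
time: 46.87
tool_pos: [0.4647, 0.0777, 0.1897]
eef_rot: [-179.6, -0.0, 93.9]
contact_force: [0.5, -0.3, -1.5]
finger_gap: 0.0002
```

Call:
play_rows([
  [[0,0,0,0,0,0,0],[0,0,0,0,0,0,0],[0,0,0,0,0,0,0]],
])

```text
time: 47.12
tool_pos: [0.4724, 0.0776, 0.1928]
eef_rot: [179.9, 0.0, 93.8]
contact_force: [0.1, -0.0, 1.3]
finger_gap: 0.0
```

```bash
python3 look.py d1 scene; python3 nxt.py scene; python3 ball.py; python3 - <<'E'
from h import *
z=np.load('scene_last.npz'); im,d=z['im'],z['d']; C=cloud('scene',d); h=cv2.cvtColor(im,cv2.COLOR_BGR2HSV)
m=((h[...,0]<6)|(h[...,0]>174))&(h[...,1]>150)&(np.linalg.norm(C[...,:2]-[.5504,.0868],axis=-1)<.02)&(C[...,2]>.03)&(C[...,2]<.08)
print('button',np.percentile(C[m][:,2],[10,50,90]))
for t in('spool','jar','pliers','cover'):
    o=bot.silhouettes('scene',t)[0]; P=C[o['pixels']&(d>0)]; print(t,np.round(o['point'],1),np.median(P,0).round(3))
E
```

```text
[0.4724 0.0776 0.1928] [179.95   0.    93.84] [ 0.12 -0.01  1.3 ] 0.0 47.12
scene amber 93 [ 0.575  -0.1035  0.0339] 1.72
scene amber 95 [ 0.5691 -0.0495  0.0339] 1.59
scene amber 113 [0.5673 0.0061 0.0342] 1.51
scene green 100 [ 0.6374 -0.0982  0.0339] 1.56
scene green 101 [ 0.6332 -0.0445  0.035 ] 1.59
scene green 108 [0.63   0.0101 0.0341] 1.45
scene 83 [0.6456 0.0891 0.0855] station x of ball 0.0504
top 52 [0.6482 0.0888 0.0873] station x of ball 0.0531
button [0.04288087 0.04911769 0.05131887]
spool [284.  210.8] [0.764 0.14  0.037]
jar [324.6 269.3] [0.72  0.317 0.062]
pliers [225.2 302. ] [0.445 0.077 0.008]
cover [141.4 175.2] [ 0.62  -0.33   0.113]
```

View pics/d1_scene.png

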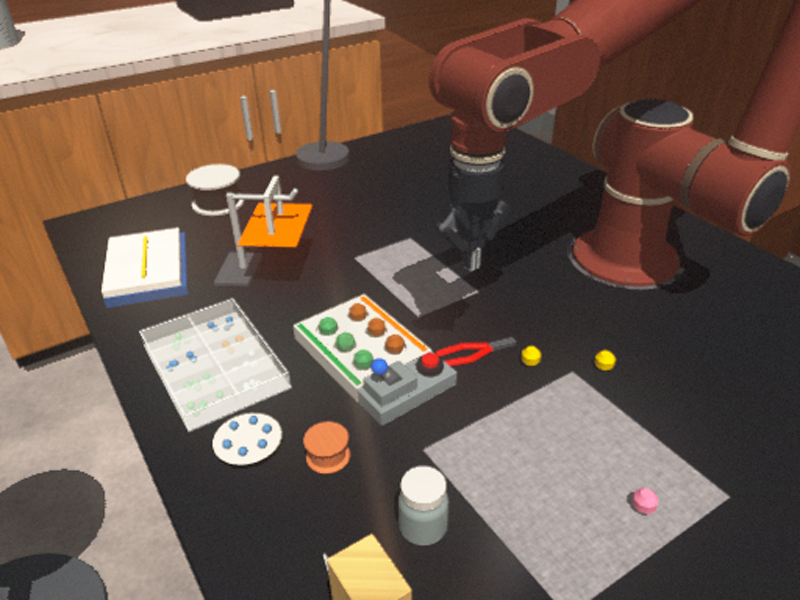

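The final picture shows the cover hanging at (275,220) and all six beads in the right rows at (330–395, 310–360). The lever leans to the green side at (380,367), the button is up at (430,360), and the bystanders have not moved. Handing in.

```bash
python3 -c "
from plant import bot
print(bot.close_job(), bot.sense()['contact_force'])"
```

```text
the job is handed in; nothing more can be done
the job is handed in; nothing more can be done
```

I finished every step and handed the job in at about 48 s of the 210 s allowed. `close_job` gave no verdict.

- **Cover:** it hangs level by its crossbar on the hook arm, released and unmoved in every later picture.
- **Beads:** all six were present. Three amber beads are in the orange-stripe row and three green in the green-stripe row. Their fitted centres read 34–35 mm above the table (35 mm is fully down) and within about 3 mm of the pocket centres. One green bead was knocked aside early in the run; I picked it up from where it ended.
- **Lever:** I pushed it to its stop, where the force rose to 14 N with no further travel. Afterwards the ball read 50–53 mm along station x, against 52 mm expected at full on. The 0.85 rad limit corresponds to about 47 mm.
- **Button:** its top dropped about 6 mm when pressed and came back up after release (49 mm).
- **Bystanders:** the spool and jar read within about 2 mm of the start, and the pliers within about 5 mm. The pink and yellow look-alikes were not touched.

**What disagreed:**
- The two cameras differ by about 2–3 mm, so I averaged them.
- During the press the arm read z = 45.8 mm at 20 N, where 42 mm was expected. I took the button's own drop in the depth picture as the evidence that it went fully down.
- A few bead fits came out poor at first because of a bad starting height in my fitting code. Refits after correcting it were normal.

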